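Seed tin through the spring flap of the dry box

ROBOT

A 7-joint arm with a two-finger parallel gripper is mounted at the origin on the work surface. World frame = base frame: x ahead of the robot, y to its left, z up, the work surface at z = 0. Lengths are in m, angles in rad, forces in N, time in s.
With the tool pointing down it reaches from about 0.425 to 0.875 m from the base axis. Payload 4.7 kg.
Tool frame: the origin (TCP) lies at the very end of the fingers, on their centre line; the grasp point (between the pads) lies 19 mm behind it; z points along the fingers, y is the direction in which the jaws open and shut (so a half turn about z gives the same grasp; the last joint's range is limited). The gripper opens to 87 mm and grips with 3 to 60 N. Pads are 19 mm wide; open, the fingers measure 117 mm over their backs; the gripper's body (75 mm by 190 mm) begins 51 mm behind the grasp point.
Start: joints at [1.188, 0.321, -0.07, 1.45, 0.023, 1.371, -0.057], TCP at [0.251, -0.6, 0.2] pointing down, gripper open.
Joint ranges: [-2.86, 2.86], [-0.3, 2.09], [-1.38, 1.24], [0.06, 2.45], [-1.56, 4.7], [0.09, 2.05], [-2.69, 2.69]. Speed limits (rad/s): [2.57, 2.57, 3.14, 3.14, 3.14, 3.14, 3.14].

INTERFACE

Orientations are given as a rotation vector (axis times angle).
In Python, from bench import ctrl gives the robot as it stands. The module is installed in compiled form; this text tells all that it offers.
- The arm moves only by the tool move_arm, never from a script. Its arguments are lists of equal length, an entry for each row: "dp": the shift along the tool's x, y, z in units of 30 mm (1.0 is 30 mm), a list of three; "turn": the turn about the tool's z in units of 5 degrees (1.0 is 5 degrees); "jaw": the opening, from -1 (shut) to 1 (fully open). A call has 1 to 5 rows; each row is the pose to reach, as a shift and turn from the pose commanded when the call began, along the tool's axes at that moment; what a row does not reach only later rows make up. A row lasts 1/10 s, in which the tool goes at most 50 mm and 8.59 degrees, less where a joint would pass 70% of its speed; a pose out of reach is approached as far as the arm can. A call with a gripper value outside its range is refused whole. The fingers move at their own pace and stop on an object; "grip_force" is the grip in N (left out, the last holds). Time passes only in rows, so rows that repeat a pose let the fingers close. It gives the time, the measured TCP pose, the force and the opening at its end, in the units of the state.
- ctrl.get_state(): the state, without advancing time (a new reading comes with each control period).
- ctrl.get_image(name): name is "side" or "top"; returns the picture (420x560x3 uint8, red, green, blue); there is no depth.
- ctrl.camera_info(name): a dict with "intrinsics" (3x3 intrinsics, pixels), "extrinsics" (4x4, takes a point from world to camera coordinates). Camera axes: x right, y up, looking along -z (the intrinsics and any distortion apply to the point x, -y, -z); pixel columns grow to the right and rows downward; lengths in m; the calibration is good to about 2 mm. A picture is of the moment at which its call begins. camera_info takes no time and is no camera call.
- ctrl.close_job(): hands the job in, once; it reports no verdict.
Trained networks look in the newest picture that a camera, given by its name, has taken for a name from the list of things; names that differ only in an ending like _2 or _b are one class to them, and where a whole thing is asked for, a point or a joint stands for the part that bears it (a point fixed in the world has none). Each returns a list of dicts, best first, with "confidence" (0 to 1); they miss things now and then, are a little off and sometimes report something else, mostly with a low value. They report only what shows in the picture. A call takes as long as a camera call. They do not tell look-alikes from the thing itself.
- ctrl.look_for(camera, target): "rect" ([centre column, centre row, width, height] in pixels, round what is visible of it).
- ctrl.masks_of(camera, target): "region" (420x560 bool, what is visible of it) and "rect" ([centre column, centre row, width, height] in pixels, round what is visible of it).
The state is a dict: "time": time; "joint_positions": joint angles; "qd": joint speeds; "joint_torque": joint torques, N m; "position": TCP position; "tool_rot": TCP orientation; "ft_force": force on the tool from outside, world axes, zero at the start; "torque": the same for the moment, N m; "grip_width": opening from 0.0 (shut) to 1.0 (fully open).
Only numpy, scipy, OpenCV 4.12 (cv2) and the standard library are available. Lean on these libraries where they do the work, as an engineer would, in place of code of your own. Each camera call takes 0.05 s, during which the arm holds its last target. There are 200 camera calls.

TASK

Put the seed tin away in the dry box without picking it up: with one finger push the yellow paddle away from you so that the green spring flap drops well open, and while that finger keeps it open, push the tin with the other finger along the sill and over its edge so that it falls into the box. Open the flap before the tin reaches it (never slide the tin onto a shut flap), never lift the tin, then let the flap close by itself and leave the pot, saucer, trowel and misting bottle around the box where they are.

Things in the scene. Friction and masses are not known exactly. Their poses are not given: they have to be found in the camera images.
- box: fixed metal dry box. Origin on the table below the hinge edge, midway across; x = way the tin is pushed (away from robot, +-0.4 rad), y left, z up. Sill: flat deck 140 mm up, x -110 to 0 mm, between side walls (inner faces y +-43, outer +-47 mm) 12 mm higher than the sill. Top opening x 0 to 68 mm, 86 mm wide, shut by the flap. Far end x 140 mm, clear wall. Empty, floor 5 mm up
- box_edge (a point): middle of the sill's far edge, where the flap is hinged: box x = 0, y = 0, 140 mm above the table; box axes
- flap (a joint): angle (rad) of green flap and yellow paddle, one rigid piece: 0 = shut (flap flush with sill, paddle upright), 1.45 = hanging open into the box. Hinge along box y at x 0, 136 mm up. Spring-shut: 0.1 N m at 0, 0.2 at 1.3 rad, so 4 to 7 N on the paddle 20 mm above the sill; the tin's weight won't open it. A fingertip h above the hinge and d past x = 0 holds it at atan(d/h)
- flap_paddle (a point): on the paddle's near (-x) face, mid width, 49 mm above the hinge when shut; turns with it. Yellow plate 4 mm thick, 44 mm wide (box y 50 to 94 mm, outside the left wall), top 75 mm above the sill, near face at box x = 0 when shut; free air before it. Pushed in +x it tips away and drops the green flap (80 mm wide, reaching box x 66 mm)
- tin: metal seed tin with a brass hinge and clasp, 44 mm along its x, 50 mm along its y, 38 mm tall, 0.07 to 0.14 kg, lid shut; standing on the sill, its near face 56 to 74 mm before the edge, turned up to 0.15 rad to the box. Origin at the centre of its underside
- pot0: empty terracotta pot, 90 mm across the rim, 80 mm tall, standing on the table right of the box near its robot end; origin at the centre of its underside. Bystander
- mister: green misting bottle with a white head and orange trigger, 72 mm across, 173 mm tall, on the table to the right; origin at the centre of its underside. Bystander
- trowel: hand trowel lying on the table left of the box, 285 mm along its x (handle towards -x), 60 mm wide, 26 mm high; origin on the table near its middle. Bystander
- saucer: white ceramic saucer, 110 mm across, 16 mm high, on the table right of the box; origin at the centre of its underside. Bystander
Things that resemble listed ones, but are neither listed nor needed, are in the scene too. Of the things that look like the tin, the largest one is meant.

How it is judged:
On the way, in this order (a step that is already met when the one before it is completed fails the run):
1. the flap is pushed open more than 0.6 rad while the tin still stands on the sill (value of joint flap above 0.6 rad and x of tin in the frame of box below -0.015 m and z of tin in the frame of box above 0.13 m), for 0.1 s.
2. the tin's middle goes over the edge while the flap is held open (value of joint flap above 0.5 rad and x of tin in the frame of box above -0.008 m and y of tin in the frame of box between -0.045 and 0.045 m), for 0.02 s.
At the end, for the whole second after the job is handed in: the tin lies at rest inside the dry box (origin within the walls, less than 90 mm above the table) and the flap has shut itself (less than 0.08 rad) (x of tin in the frame of box between -0.106 and 0.136 m and y of tin in the frame of box between -0.043 and 0.043 m and z of tin in the frame of box below 0.09 m and value of joint flap below 0.08 rad and linear speed of tin below 0.02 m/s); the robot touches nothing.
It fails at once if the tin is slid onto the flap while it is shut or nearly shut (flap under 0.4 rad with the tin's middle within 10 mm of the edge or past it, still at sill height) (x of tin in the frame of box above -0.01 m and z of tin in the frame of box above 0.125 m and value of joint flap below 0.4 rad).
It fails at once if the tin is lifted more than 10 mm off the sill (z of tin in the frame of box above 0.15 m).
It fails at once if the pot beside the box, the misting bottle, the trowel or the saucer is moved more than 30 mm (distance of any of pot0, mister, trowel, saucer from where it was at the start of the episode above 0.03 m).
It also fails if it takes over 35 s, if anything falls off the work surface, if the arm or the gripper's body presses on something with over 40 N, if the wrist force passes 120 N, or if a joint passes its speed limit or range.

## Working session

There is one attempt and no reset: what is moved stays moved. The work goes in short steps, Python scripts to look and compute and a tool call to move; the robot and the scene stay as the last step left them, time stands still between calls to the robot, and variables do not carry over. Pictures are saved under pics/ and viewed, about 8 in all and at most 12, crops included, and the job is handed in when it is done.

Besides the shell and the picture viewer there is one more tool, called after "Call:" in YAML: its name, and indented under it one key for each argument. move_arm: Moves the arm, as the interface text tells. Its arguments: {"type":"object","properties":{"dp":{"type":"array","items":{"type":"array","items":{"type":"number"}}},"turn":{"type":"array","items":{"type":"number"}},"jaw":{"type":"array","items":{"type":"number"}},"grip_force":{"type":"number"}},"required":["dp","turn","jaw"]}

```bash
mkdir -p pics; python3 - <<'E'
from bench import ctrl
import cv2, numpy as np
for c in("side","top"):
    im=ctrl.get_image(c); cv2.imwrite(f"pics/{c}0.png",im[:,:,::-1])
    i=ctrl.camera_info(c); print(c,{k:np.round(v,4).tolist() if not isinstance(v,str) else v for k,v in i.items()})
    for t in("box","flap","flap_paddle","tin","pot0","mister","trowel","saucer"):
        print(t,[(np.round(d["rect"]).tolist(),round(d["confidence"],2)) for d in ctrl.look_for(c,t)][:4])
s=ctrl.get_state();print(s)
E
```

```text
side {'intrinsics': [[386.1926, 0.0, 279.5454], [0.0, 386.1926, 207.3339], [0.0, 0.0, 1.0]], 'extrinsics': [[-0.8403, -0.5417, 0.0208, 0.4221], [0.347, -0.508, 0.7884, -0.3371], [-0.4165, 0.6697, 0.6148, -0.7205], [0.0, 0.0, 0.0, 1.0]]}
box [([259.0, 238.0, 114.0, 90.0], 0.85)]
flap [([251.0, 229.0, 33.0, 45.0], 0.83), ([243.0, 342.0, 139.0, 48.0], 0.41)]
flap_paddle [([250.0, 229.0, 34.0, 46.0], 0.81)]
tin [([329.0, 298.0, 20.0, 18.0], 0.81), ([285.0, 216.0, 29.0, 30.0], 0.65), ([337.0, 239.0, 14.0, 19.0], 0.52)]
pot0 [([300.0, 203.0, 28.0, 13.0], 0.67), ([249.0, 228.0, 37.0, 41.0], 0.47)]
mister [([356.0, 167.0, 38.0, 54.0], 0.67)]
trowel [([242.0, 340.0, 136.0, 44.0], 0.67)]
saucer []
top {'intrinsics': [[541.5068, 0.0, 279.3092], [0.0, 541.5068, 213.163], [0.0, 0.0, 1.0]], 'extrinsics': [[0.0781, -0.9969, 0.0017, -0.0814], [0.9707, 0.0764, 0.2278, -0.5534], [-0.2272, -0.0162, 0.9737, -1.3982], [0.0, 0.0, 0.0, 1.0]]}
box [([267.0, 208.0, 65.0, 106.0], 0.94), ([323.0, 219.0, 31.0, 37.0], 0.74), ([257.0, 201.0, 51.0, 37.0], 0.26)]
flap [([260.0, 201.0, 57.0, 37.0], 0.64)]
flap_paddl
[... 411 characters left out ...]
, 'joint_positions': array([ 1.18808502,  0.32097346, -0.07011673,  1.45050175,  0.02260737,
        1.37078427, -0.05691667]), 'qd': array([-7.80149919e-05,  2.00988534e-03,  6.16075443e-04,  1.34044531e-03,
       -2.73838877e-04,  1.44638391e-03,  1.15695406e-03]), 'joint_torque': array([ 7.76883244e-04, -4.91090119e+01, -4.02711108e-01, -3.12769854e+01,
       -6.37036655e-02,  3.35894432e-02,  6.15248354e-06]), 'position': array([ 0.25120589, -0.59952656,  0.20000303]), 'tool_rot': array([ 3.07982970e+00,  6.19233537e-01, -3.24725532e-05]), 'ft_force': array([0.25699288, 0.30335992, 0.14874853]), 'torque': array([-0.00666802,  0.03589268,  0.0451107 ]), 'grip_width': 0.9973590315754747}
```

```bash
python3 - <<'E'
import cv2
a=cv2.imread("pics/top0.png")[140:310,160:450]; cv2.imwrite("pics/topc.png",cv2.resize(a,(780,457),interpolation=cv2.INTER_CUBIC))
a=cv2.imread("pics/side0.png")[130:370,160:400]; cv2.imwrite("pics/sidec.png",cv2.resize(a,(600,600),interpolation=cv2.INTER_CUBIC))
E
```

```text
(no output)
```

View pics/topc.png

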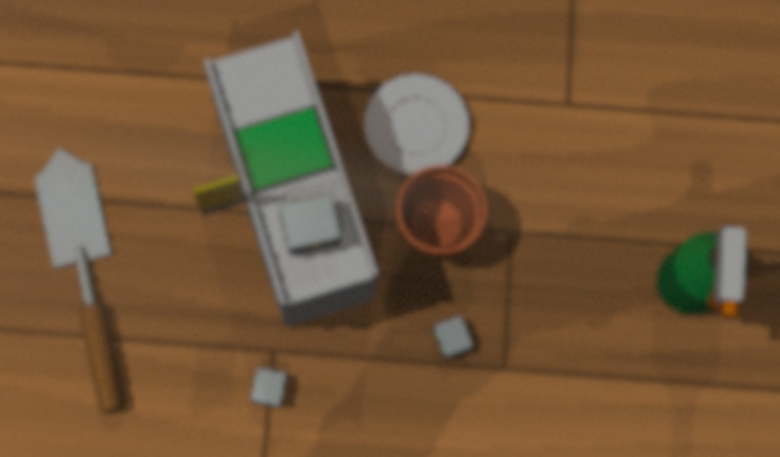

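View pics/sidec.png

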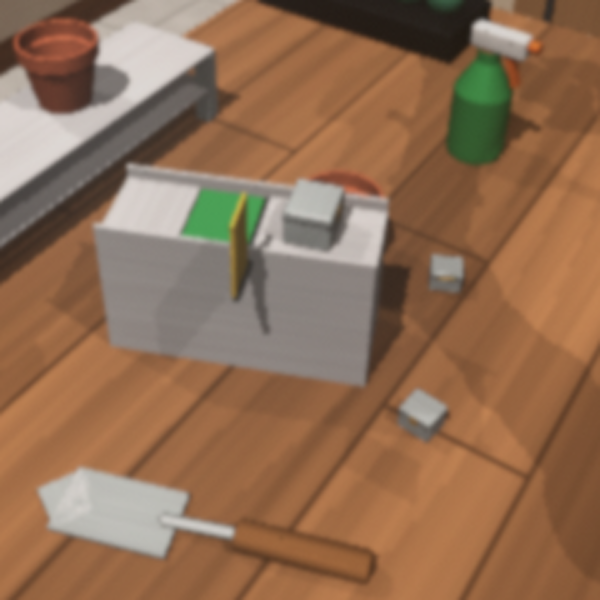

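Top crop: the box is yawed about +0.3 rad, flap shut with its hinge near crop (293,178), and the paddle on the left at (215,193). The tin stands on the sill at (310,222). Two small look-alikes lie on the table. The side crop agrees, with the tin at (313,213). Next I fit the box and tin poses.

```bash
cat > h.py <<'E'
import numpy as np, cv2
from bench import ctrl
from scipy.optimize import least_squares
CI={c:ctrl.camera_info(c) for c in("side","top")}
def proj(c,P):
    P=np.atleast_2d(P); E=np.array(CI[c]["extrinsics"]);K=np.array(CI[c]["intrinsics"])
    q=P@E[:3,:3].T+E[:3,3]; q=q*[1,-1,-1]; q=q@K.T; return q[:,:2]/q[:,2:]
def T(p,L):
    c,s=np.cos(p[2]),np.sin(p[2]); L=np.atleast_2d(L)
    return np.c_[p[0]+c*L[:,0]-s*L[:,1],p[1]+s*L[:,0]+c*L[:,1],L[:,2]]
def hull_mask(c,P):
    m=np.zeros((420*4,560*4),np.uint8); h=cv2.convexHull(np.round(proj(c,P)*4+1.5).astype(np.int32)); cv2.fillConvexPoly(m,h,1)
    return cv2.resize(m.astype(np.float32),(560,420),interpolation=cv2.INTER_AREA)
E
cat > fit.py <<'E'
from h import *
B={"top":[((287,305),(-110,47,152)),((376,272),(-110,-47,152)),((297,35),(140,-47,152)),((207,62),(140,47,152)),((255,190),(0,40,140)),((332,165),(0,-40,140)),((237,133),(66,40,140)),((315,108),(66,-40,140))],
"side":[((97,226),(140,47,152)),((386,268),(-110,47,152)),((388,200),(-110,-47,152)),((130,165),(140,-47,152)),((366,383),(-110,47,0)),((112,345),(140,47,0))]}
def cv(c,uv): uv=np.array(uv,float); return uv/[780/290,457/170]+[160,140] if c=="top" else uv/2.5+[160,130]
def res(p):
    return np.concatenate([(proj(c,T(p,np.array([l for _,l in B[c]])/1000))-cv(c,[u for u,_ in B[c]])).ravel() for c in B])
r=least_squares(res,[.6,0,.3],loss="soft_l1"); p=r.x; print("box",p.round(4)); print(res(p).reshape(-1,2).round(1).tolist())
np.save("box.npy",p)
# tin: silhouettes by mask
M={}
for c,near in(("top",(274,223)),("side",(285,216))):
    ctrl.get_image(c)
    for d in ctrl.masks_of(c,"tin"):
        if np.hypot(*(np.array(d["rect"][:2])-near))<12: M[c]=d["region"].astype(np.float32); print(c,d["rect"],d["confidence"],M[c].sum())
L=np.array([(x,y,z) for x in(-.022,.022) for y in(-.025,.025) for z in(.14,.178)])
def cost(q,cs):return sum(np.abs(hull_mask(c,T(q,L))-M[c]).sum() for c in cs)
from scipy.optimize import minimize
for cs in (list(M),)+tuple([c] for c in M):
    best=None
    for y in (-.15,0,.15):
        q0=np.r_[T(p,[-.045,0,.14])[0,:2],p[2]+y]
        s=minimize(cost,q0,args=(cs,),method="Nelder-Mead",options=dict(initial_simplex=q0+np.array([[0,0,0],[.008,0,0],[0,.008,0],[0,0,.1]])))
        if best is None or s.fun<best.fun: best=s
    q=best.x; c_,s_=np.cos(p[2]),np.sin(p[2]); d=q[:2]-p[:2]
    print(cs,best.fun,"tin in box",[round(float(v),4) for v in (c_*d[0]+s_*d[1],-s_*d[0]+c_*d[1],q[2]-p[2])])
    if len(cs)==2: np.save("tin.npy",q)
E
python3 fit.py; python3 - <<'E'
from h import *
p=np.load("box.npy");q=np.load("tin.npy")
def seg(im,c,P,col,o,s):
    u=((proj(c,P)-o+.5)*s*8).astype(int)
    for a,b in zip(u[::2],u[1::2]): cv2.line(im,tuple(map(int,a)),tuple(map(int,b)),col,1,cv2.LINE_AA,3)
out=[]
for c,o in(("top",(200,150)),("side",(190,170))):
    s=5 if c=="top" else 3.2; w=80 if c=="top" else 125
    im=cv2.imread(f"pics/{c}0.png")[o[1]:o[1]+ (115),o[0]:o[0]+w]; im=cv2.resize(im,None,fx=s,fy=s)
    def box(x0,x1,y,z):
        r=[(x0,y),(x1,y),(x1,-y),(x0,-y)]
        return np.array([(*v,z) for i in range(4) for v in(r[i],r[(i+1)%4])])/1000
    seg(im,c,T(p,box(-110,140,47,152)),(0,0,255),o,s); seg(im,c,T(p,box(0,66,40,140)),(255,0,255),o,s)
    pd=np.array([(0,50,215),(0,94,215),(0,94,215),(0,94,140),(0,94,140),(0,50,140)])/1000; seg(im,c,T(p,pd),(255,255,0),o,s)
    tb=box(-22,22,25,178); seg(im,c,T(q,tb),(255,0,0),o,s)
    out.append(cv2.resize(im,None,fx=1,fy=1))
h=min(o.shape[0] for o in out); out=[o[:h] for o in out]; cv2.imwrite("pics/ov.png",np.hstack(out)); print(np.hstack(out).shape)
E
```

```text
box [ 0.5526 -0.0138  0.3919]
[[-1.5, -0.4], [1.2, 0.4], [0.1, -1.5], [-1.0, -0.9], [0.1, 1.8], [1.2, 1.7], [-0.8, -0.7], [-0.4, -0.5], [-0.2, 0.2], [-2.6, -1.1], [1.3, -0.9], [0.1, -0.2], [0.8, 0.8], [0.6, 0.4]]
top [274.7, 224.9, 23.8, 23.1] 0.79 396.0
side [286.3, 217.1, 29.2, 27.6] 0.8 571.0
['top', 'side'] 107.875 tin in box [-0.046, 0.0015, -0.1086]
['top'] 34.25 tin in box [-0.0467, 0.0022, -0.0698]
['side'] 55.5625 tin in box [-0.0448, -0.0011, -0.1098]
(368, 800, 3)
```

View pics/ov.png

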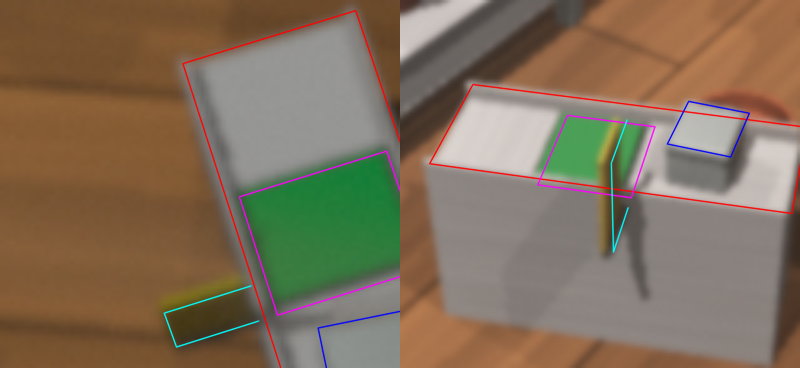

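```bash
cat > fit2.py <<'E'
from h import *
from scipy.optimize import minimize
S=4
def cub(x0,x1,y0,y1,z0,z1): return np.array([(x,y,z) for x in(x0,x1) for y in(y0,y1) for z in(z0,z1)])/1000
def draw(m,c,P,v):
    cv2.fillConvexPoly(m,cv2.convexHull(np.round(proj(c,P)*S+1.5).astype(np.int32)),v)
def render(c,p,q):
    m=np.zeros((420*S,560*S),np.uint8)
    draw(m,c,T(p,cub(-110,140,-47,47,0,140)),1)
    draw(m,c,T(p,cub(-110,140,-47,-43,140,152)),1)
    draw(m,c,T(p,cub(0,66,-40,40,139,140)),2)
    L=np.array([(x,y,z) for x in(-.022,.022) for y in(-.025,.025) for z in(.14,.178)])
    draw(m,c,T(q,L),4)
    draw(m,c,T(p,cub(-110,140,43,47,140,152)),1)
    draw(m,c,T(p,cub(0,4,50,94,140 if 0 else LOW,215)),3)
    return m
LOW=136
def ar(m): return cv2.resize(m.astype(np.float32),(560,420),interpolation=cv2.INTER_AREA)
def obs(c):
    hsv=cv2.cvtColor(cv2.imread(f"pics/{c}0.png"),cv2.COLOR_BGR2HSV); H,Sa,V=[hsv[...,i].astype(int) for i in range(3)]
    g=(H>45)&(H<80)&(Sa>110); y=(H>=22)&(H<40)&(Sa>140)
    w=np.zeros((420,560),bool); w[165:260,215:300]=1
    return g&w,y&w
O={c:obs(c) for c in("top","side")}
BM={}; TM={}
for c,n in(("top",(274,224)),("side",(286,217))):
    ctrl.get_image(c)
    BM[c]=ctrl.masks_of(c,"box")[0]["region"]
    TM[c]=[d for d in ctrl.masks_of(c,"tin") if np.hypot(*(np.array(d["rect"][:2])-n))<12][0]["region"]
    print(c,O[c][0].sum(),O[c][1].sum(),BM[c].sum(),TM[c].sum())
def cost(v,cs,det=False):
    p,q=v[:3],v[3:]; t=[]
    for c in cs:
        m=render(c,p,q)
        t+=[np.abs(ar(m==k)-o).sum() for k,o in((2,O[c][0]),(3,O[c][1]),(4,TM[c]))]
        t.append(np.abs(ar((m==1)|(m==2)|(m==4))-(BM[c]|O[c][0]|TM[c])).sum()*.5)
    return np.round(t) if det else sum(t)
v0=np.r_[np.load("box.npy"),np.load("tin.npy")]
for cs in(["top","side"],["top"],["side"]):
    b=None
    for k in(0,.006):
      s0=v0.copy(); s0[0]+=k;s0[3]+=k; s0[5]+=.05*(k>0)
      D=np.diag([.006,.006,.04,.006,.006,.08])
      s=minimize(cost,s0,args=(cs,),method="Nelder-Mead",options=dict(initial_simplex=np.vstack([s0,s0+D]),maxiter=600))
      if b is None or s.fun<b.fun:b=s
    p,q=b.x[:3],b.x[3:]; d=q[:2]-p[:2]; c_,s_=np.cos(p[2]),np.sin(p[2])
    print(cs,round(b.fun),"box",p.round(4),"tin in box",np.round([c_*d[0]+s_*d[1],-s_*d[0]+c_*d[1],q[2]-p[2]],4),cost(b.x,cs,True))
    if len(cs)==2:
        np.save("v.npy",b.x)
        out=[]
        for c,o in(("top",(230,160)),("side",(195,170))):
            im=cv2.resize(cv2.imread(f"pics/{c}0.png")[o[1]:o[1]+105,o[0]:o[0]+(70 if c=="top" else 125)],None,fx=4,fy=4)
            m=render(c,p,q)[o[1]*4:o[1]*4+420,o[0]*4:o[0]*4+im.shape[1]]
            for k,col in((1,(0,0,255)),(2,(255,0,255)),(3,(255,255,0)),(4,(255,0,0))):
                cs_,_=cv2.findContours((m==k).astype(np.uint8),cv2.RETR_LIST,cv2.CHAIN_APPROX_NONE); cv2.drawContours(im,cs_,-1,col,1)
            out.append(im)
        cv2.imwrite("pics/ov2.png",np.hstack(out))
E
python3 fit2.py
```

```text
top 657 82 3691 394
side 346 31 7657 547
['top', 'side'] 1046 box [ 0.5546 -0.0114  0.3868] tin in box [-0.0489 -0.0003 -0.1022] [126.  88.  35. 163. 140. 212.  84. 199.]
['top'] 402 box [ 0.5538 -0.0115  0.387 ] tin in box [-0.0483 -0.0012 -0.0732] [126.  90.  33. 153.]
['side'] 605 box [ 0.5559 -0.0118  0.3847] tin in box [-0.0491  0.0004 -0.0785] [130. 212.  72. 192.]
```

View pics/ov2.png

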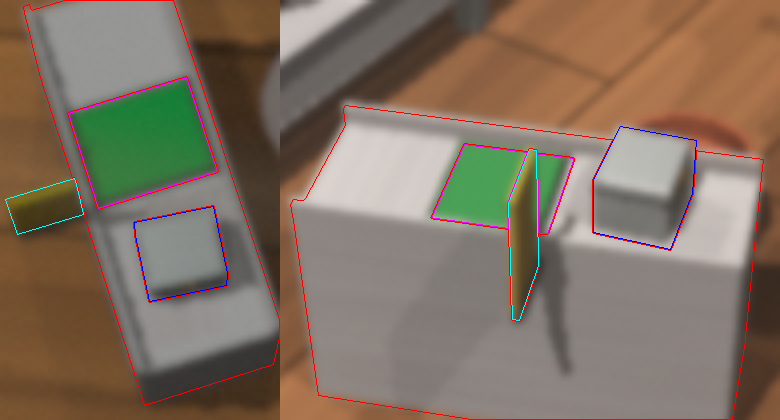

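The overlay now matches in both views: box at (0.555, -0.0115), yaw 0.387, and tin at box x -49 mm, y about 0. The plan is to yaw the tool so one finger leads by about 86 mm. That finger opens the paddle before the other one reaches the tin.

```bash
cat > go.py <<'E'
# usage: go.py frontL_x yL phi_deg z   (box mm): front of left finger, its centre y, lead angle
import sys
from h import *
from scipy.spatial.transform import Rotation as R
p=np.r_[0.555,-0.0115,0.387]
def now():
    s=ctrl.get_state(); M=R.from_rotvec(s["tool_rot"]).as_matrix(); return s,M
s,M=now(); w=0.0435*s["grip_width"]+.0075
c,sn=np.cos(p[2]),np.sin(p[2]); Rb=np.array([[c,-sn,0],[sn,c,0],[0,0,1]])
u=Rb.T@M[:,1]; cur=Rb.T@(s["position"]-np.r_[p[:2],0])
ext=lambda f:7.5*abs(np.sin(f))+9.5*abs(np.cos(f))
f=np.arctan2(u[0],u[1])
print("t",s["time"].__round__(2),"tcp box mm",(cur*1e3).round(1),"phi",np.degrees(f).round(1),"Lfront",((cur+w*u)[0]*1e3+ext(f)).round(1),"Ly",((cur+w*u)[1]*1e3).round(1),"Rfront",((cur-w*u)[0]*1e3+ext(f)).round(1),"Ry",((cur-w*u)[1]*1e3).round(1),"F",s["ft_force"].round(1),"q",s["joint_positions"].round(2))
a=list(map(float,sys.argv[1:]))
for i in range(0,len(a),4):
    xl,yl,ph,z=a[i:i+4]; ph=np.radians(ph); uu=np.array([np.sin(ph),np.cos(ph),0])
    t=np.array([xl-ext(ph),yl,z])/1e3-.051*uu
    print(a[i:i+4],"dp",(M.T@Rb@(t-cur)/.03).round(2),"turn",(np.degrees(ph-f)/5).round(2))
E
python3 go.py -8 62 58 280
```

```text
t 1.4 tcp box mm [-503.3 -429.9  200. ] phi 179.4 Lfront -493.2 Ly -480.7 Rfront -494.2 Ry -379.0 F [ 0.6 -0.3 -0.2] q [ 1.19  0.32 -0.07  1.45  0.02  1.37 -0.06]
[-8.0, 62.0, 58.0, 280.0] dp [ 14.84 -15.35  -2.67] turn -24.29
```

Call:
move_arm:
  dp:
    - [0,0,-1.5]
    - [0,0,-3]
  turn: [0,0]
  jaw: [1,1]

```text
time: 1.6
position: [0.2507, -0.5985, 0.2893]
tool_rot: [-3.076, -0.618, 0.002]
ft_force: [0.6, -0.7, 0.4]
grip_width: 1.001
```

Call:
move_arm:
  dp:
    - [1,-1,0]
    - [2,-2,0]
    - [3,-3,0]
    - [4,-4,0]
    - [5,-5,0]
  turn: [-1.6,-3.2,-4.8,-6.4,-8]
  jaw: [1,1,1,1,1]

```text
time: 2.1
position: [0.332, -0.4016, 0.2902]
tool_rot: [2.677, 1.642, -0.0]
ft_force: [0.9, -0.4, 0.8]
grip_width: 1.001
```

```bash
python3 go.py -8 62 58 280
```

```text
t 2.1 tcp box mm [-353.7 -277.1  290.2] phi 139.1 Lfront -308.2 Ly -315.6 Rfront -375.0 Ry -238.5 F [ 0.9 -0.4  0.8] q [ 1.07  0.03 -0.25  1.61  0.01  1.5   0.35]
[-8.0, 62.0, 58.0, 280.0] dp [14.14 -1.51  0.33] turn -16.22
```

Call:
move_arm:
  dp:
    - [1.4,-0.2,0]
    - [2.8,-0.3,0]
    - [4.2,-0.5,0]
    - [5.6,-0.6,0]
    - [7,-0.8,0]
  turn: [-1.6,-3.2,-4.8,-6.4,-8]
  jaw: [1,1,1,1,1]

```text
time: 2.6
position: [0.4069, -0.2039, 0.2902]
tool_rot: [1.954, 2.459, -0.0]
ft_force: [1.0, -0.5, -0.5]
grip_width: 1.0
```

```bash
python3 go.py -8 62 58 280
```

```text
t 2.6 tcp box mm [-209.7 -122.3  290.2] phi 99.1 Lfront -150.5 Ly -130.4 Rfront -251.2 Ry -114.2 F [ 1.  -0.5 -0.5] q [ 0.88 -0.12 -0.43  1.74 -0.05  1.51  0.69]
[-8.0, 62.0, 58.0, 280.0] dp [5.95 4.01 0.34] turn -8.22
```

Call:
move_arm:
  dp:
    - [1.2,0.8,0]
    - [2.4,1.6,0]
    - [3.6,2.4,0]
    - [4.8,3.2,0]
    - [5.95,4.01,0]
  turn: [-1.64,-3.3,-4.95,-6.6,-8.22]
  jaw: [1,1,1,1,1]

```text
time: 3.1
position: [0.4847, -0.003, 0.2904]
tool_rot: [0.966, 2.988, -0.001]
ft_force: [0.5, -0.0, 0.0]
grip_width: 0.999
```

```bash
python3 go.py -10 62 58 200 -10 62 58 158
```

```text
t 3.1 tcp box mm [-61.9  34.4 290.4] phi 58.0 Lfront -7.3 Ly 61.4 Rfront -93.7 Ry 7.4 F [ 0.5 -0.   0. ] q [ 0.65 -0.05 -0.66  1.68 -0.03  1.5   0.93]
[-10.0, 62.0, 58.0, 200.0] dp [ 0.07 -0.07  3.01] turn 0.0
[-10.0, 62.0, 58.0, 158.0] dp [ 0.07 -0.07  4.41] turn 0.0
```

Call:
move_arm:
  dp:
    - [0.15,-0.2,1]
    - [0.15,-0.2,2]
    - [0.15,-0.2,3]
    - [0.15,-0.2,3.5]
    - [0.15,-0.2,3.5]
  turn: [0,0,0,0,0]
  jaw: [1,1,1,1,1]

```text
time: 3.6
position: [0.4755, -0.0071, 0.1829]
tool_rot: [-0.974, -2.983, 0.001]
ft_force: [0.3, -0.0, 0.1]
grip_width: 1.0
```

```bash
python3 go.py -12 62 58 158; python3 - <<'E'
from bench import ctrl
import cv2,numpy as np
a=ctrl.get_image("side")[130:300,180:400,::-1]; b=ctrl.get_image("top")[130:300,190:330,::-1]
cv2.imwrite("pics/m1.png",cv2.resize(np.hstack([b,a]),None,fx=2.2,fy=2.2,interpolation=cv2.INTER_CUBIC))
E
```

```text
t 3.6 tcp box mm [-72.   34.1 182.9] phi 58.3 Lfront -17.2 Ly 60.9 Rfront -104.0 Ry 7.4 F [ 0.3 -0.   0.1] q [ 0.65 -0.02 -0.67  1.87 -0.01  1.29  0.92]
[-12.0, 62.0, 58.0, 158.0] dp [-0.07  0.17  0.83] turn -0.07
```

View pics/m1.png

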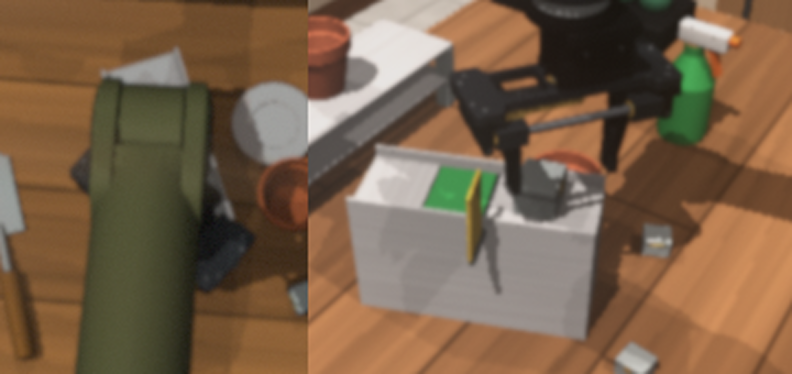

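The top view is blocked by the arm. In the side view the left finger tip (513,190) is on the robot side of the paddle (474,215), and the right finger (610,165) is behind the tin. I'll descend, then push along box +x.

Call:
move_arm:
  dp:
    - [-0.07,0.17,0.4]
    - [-0.07,0.17,0.83]
    - [-0.07,0.17,0.83]
  turn: [0,0,0]
  jaw: [1,1,1]

```text
time: 4.0
position: [0.4808, -0.004, 0.1582]
tool_rot: [-0.973, -2.984, 0.001]
ft_force: [-1.3, -0.6, -0.1]
grip_width: 0.999
```

```bash
python3 go.py 12 62 58 158 35 62 58 158 65 62 58 158
```

```text
t 4.0 tcp box mm [-65.9  34.9 158.2] phi 58.3 Lfront -11.2 Ly 61.7 Rfront -97.9 Ry 8.2 F [-1.3 -0.6 -0.1] q [ 0.64  0.02 -0.68  1.89  0.01  1.24  0.89]
[12.0, 62.0, 58.0, 158.0] dp [-0.41  0.66  0.  ] turn -0.06
[35.0, 62.0, 58.0, 158.0] dp [-0.81  1.31  0.  ] turn -0.06
[65.0, 62.0, 58.0, 158.0] dp [-1.33  2.16 -0.  ] turn -0.06
```

Call:
move_arm:
  dp:
    - [-0.1,0.17,0]
    - [-0.2,0.33,0]
    - [-0.3,0.5,0]
    - [-0.41,0.66,0]
    - [-0.41,0.66,0]
  turn: [0,0,0,0,0]
  jaw: [1,1,1,1,1]

```text
time: 4.5
position: [0.5037, 0.0047, 0.1598]
tool_rot: [-0.974, -2.986, 0.0]
ft_force: [-1.7, -1.4, 0.9]
grip_width: 0.997
```

```bash
python3 go.py 20 62 58 158 35 62 58 158 65 62 58 158;  python3 - <<'E'
from bench import ctrl
import cv2,numpy as np
a=ctrl.get_image("side")[160:290,180:360,::-1]
cv2.imwrite("pics/m2.png",cv2.resize(a,None,fx=4,fy=4,interpolation=cv2.INTER_CUBIC))
E
```

```text
t 4.5 tcp box mm [-41.4  34.3 159.8] phi 58.3 Lfront 13.3 Ly 61.1 Rfront -73.3 Ry 7.6 F [-1.7 -1.4  0.9] q [ 0.61  0.07 -0.7   1.84  0.05  1.25  0.84]
[20.0, 62.0, 58.0, 158.0] dp [-0.1   0.2   0.06] turn -0.06
[35.0, 62.0, 58.0, 158.0] dp [-0.36  0.63  0.06] turn -0.06
[65.0, 62.0, 58.0, 158.0] dp [-0.89  1.48  0.06] turn -0.06
```

View pics/m2.png

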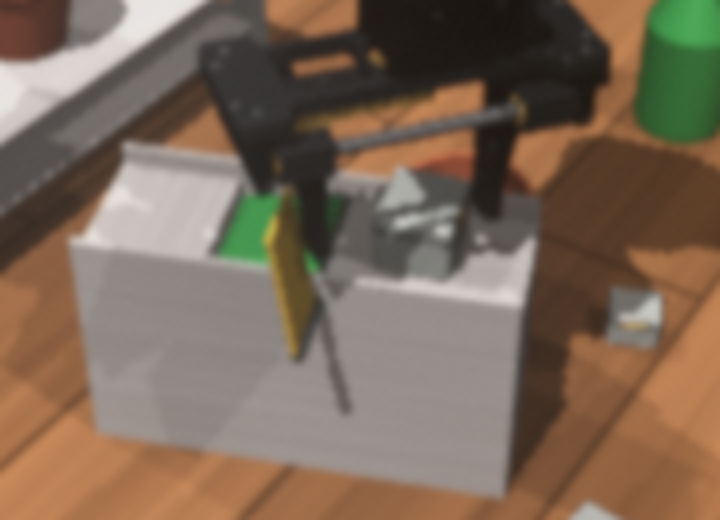

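The yellow paddle (crop 285,270) is tilting away under the left finger, and the right finger (485,190) is just behind the tin (420,225). I'll continue to Lfront 32, then hold.

Call:
move_arm:
  dp:
    - [-0.1,0.2,0.06]
    - [-0.2,0.38,0.06]
    - [-0.31,0.55,0.06]
    - [-0.31,0.55,0.06]
    - [-0.31,0.55,0.06]
  turn: [0,0,0,0,0]
  jaw: [1,1,1,1,1]

```text
time: 5.05
position: [0.521, 0.0126, 0.1582]
tool_rot: [-0.975, -2.987, -0.001]
ft_force: [-3.0, -1.3, -0.2]
grip_width: 0.999
```

```bash
python3 go.py 45 63 58 158 65 63 58 158 65 63 52 158;  python3 - <<'E'
from bench import ctrl
import cv2,numpy as np
a=ctrl.get_image("side")[160:290,180:360,::-1]
cv2.imwrite("pics/m3.png",cv2.resize(a,None,fx=4,fy=4,interpolation=cv2.INTER_CUBIC))
E
```

```text
t 5.05 tcp box mm [-22.4  35.1 158.2] phi 58.3 Lfront 32.4 Ly 61.9 Rfront -54.3 Ry 8.4 F [-3.  -1.3 -0.2] q [ 0.59  0.12 -0.71  1.8   0.08  1.25  0.8 ]
[45.0, 63.0, 58.0, 158.0] dp [-0.2   0.38  0.01] turn -0.06
[65.0, 63.0, 58.0, 158.0] dp [-0.55  0.94  0.01] turn -0.06
[65.0, 63.0, 52.0, 158.0] dp [-0.72  0.94  0.01] turn -1.26
```

View pics/m3.png

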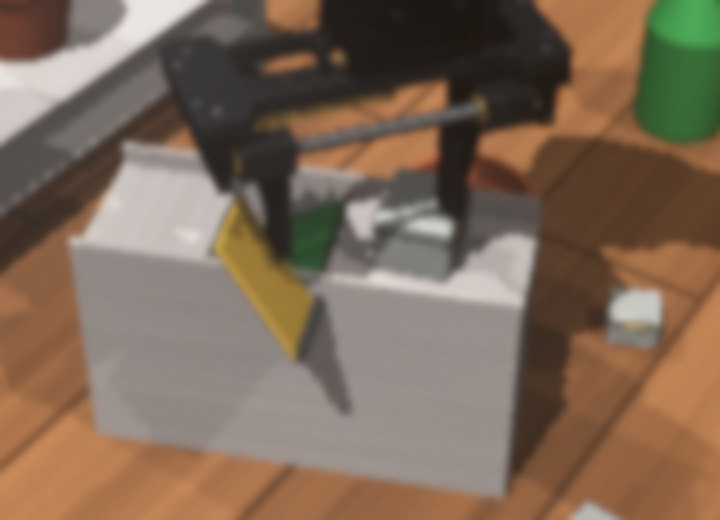

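The paddle is tipped about 0.9 rad and the flap is well down (crop 315,235). The tin is still on the sill with the right finger at its back, so step 1 should be met. Pushing on.

Call:
move_arm:
  dp:
    - [-0.12,0.2,0.01]
    - [-0.23,0.39,0.01]
    - [-0.34,0.58,0.01]
    - [-0.45,0.77,0.01]
    - [-0.55,0.94,0.01]
  turn: [0,0,0,0,0]
  jaw: [1,1,1,1,1]

```text
time: 5.6
position: [0.5517, 0.0259, 0.1581]
tool_rot: [0.975, 2.986, 0.001]
ft_force: [-2.6, -1.1, 1.7]
grip_width: 0.996
```

```bash
python3 go.py 65 66 52 158 65 69 46 158 65 72 40 158 65 75 35 158;  python3 - <<'E'
from bench import ctrl
import cv2,numpy as np
a=ctrl.get_image("side")[160:290,180:360,::-1]
cv2.imwrite("pics/m4.png",cv2.resize(a,None,fx=4,fy=4,interpolation=cv2.INTER_CUBIC))
E
```

```text
t 5.6 tcp box mm [ 11.   35.9 158.1] phi 58.3 Lfront 65.6 Ly 62.6 Rfront -20.8 Ry 9.2 F [-2.6 -1.1  1.7] q [ 0.54  0.2  -0.71  1.73  0.14  1.26  0.74]
[65.0, 66.0, 52.0, 158.0] dp [-0.07  0.03  0.  ] turn -1.26
[65.0, 69.0, 46.0, 158.0] dp [-0.16  0.11  0.  ] turn -2.46
[65.0, 72.0, 40.0, 158.0] dp [-0.24  0.21  0.  ] turn -3.66
[65.0, 75.0, 35.0, 158.0] dp [-0.3   0.31  0.  ] turn -4.66
```

View pics/m4.png

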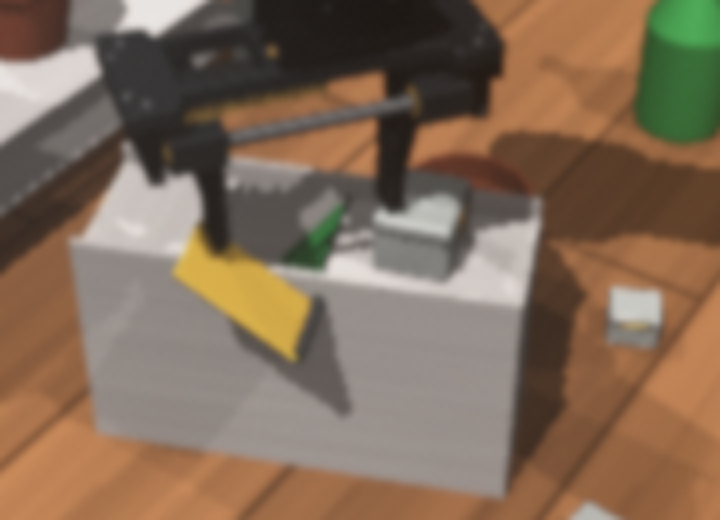

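The flap is wide open, but the tin (crop 420,235) hasn't moved, and the right finger shows above and behind it. I'll check where the fingertips should project.

```bash
python3 - <<'E'
from h import *
from scipy.spatial.transform import Rotation as R
p=np.r_[0.555,-0.0115,0.387]
s=ctrl.get_state();M=R.from_rotvec(s["tool_rot"]).as_matrix();P=s["position"]
cr=lambda w:((proj("side",w)-[180,160])*4).round()
for n,k in(("L",.051),("R",-.051)):
    c=P+k*M[:,1]; print(n,"tip",cr(c),"tip+60mm",cr(c+[0,0,.06]))
for x in(-20,-49): 
    L=np.array([(x+dx,dy,z) for dx,dy in((-22,-25),(-22,25),(22,25),(22,-25)) for z in(140,178)])/1e3
    print("tin centre",x,cr(T(p,L)).tolist())
im=ctrl.get_image("side")
for d in ctrl.masks_of("side","tin"): print(d["rect"],d["confidence"],(np.array(d["rect"][:2])-[180,160])*4)
E
```

```text
L tip [[209. 273.]] tip+60mm [[202. 184.]]
R tip [[388. 232.]] tip+60mm [[390. 145.]]
tin centre -20 [[417.0, 222.0], [419.0, 169.0], [401.0, 278.0], [403.0, 225.0], [323.0, 267.0], [322.0, 214.0], [342.0, 212.0], [342.0, 159.0]]
tin centre -49 [[467.0, 229.0], [470.0, 176.0], [453.0, 285.0], [456.0, 232.0], [374.0, 274.0], [375.0, 221.0], [391.0, 218.0], [393.0, 166.0]]
[329.8, 297.1, 19.8, 19.1] 0.79 [599.2 548.4]
[335.0, 239.4, 14.8, 13.5] 0.7 [620.  317.6]
[285.1, 216.4, 27.5, 30.1] 0.59 [420.4 225.6]
[255.4, 242.8, 117.4, 84.3] 0.29 [301.6 331.2]
```

```bash
python3 - <<'E'
from h import *
from scipy.spatial.transform import Rotation as R
s=ctrl.get_state();M=R.from_rotvec(s["tool_rot"]).as_matrix();P=s["position"]
im=ctrl.get_image("side")
for n,k in(("L",.051),("R",-.051)):
  for dz in range(-4,40,3):
    uv=proj("side",P+k*M[:,1]+[0,0,dz/1000])[0]; px=[int(round(v)) for v in uv]
    print(n,dz,uv.round(0),[im[px[1],px[0]+j].tolist() for j in(-2,0,2,4)])
print(s["ft_force"],s["grip_width"])
E
```

```text
L -4 [233. 230.] [[216, 176, 75], [216, 175, 74], [215, 175, 74], [215, 175, 74]]
L -1 [232. 229.] [[216, 175, 74], [216, 175, 75], [214, 174, 74], [214, 174, 74]]
L 2 [232. 228.] [[216, 175, 74], [215, 174, 74], [215, 174, 74], [214, 174, 74]]
L 5 [232. 226.] [[215, 174, 74], [214, 174, 74], [212, 172, 73], [202, 163, 69]]
L 8 [232. 225.] [[214, 173, 73], [205, 166, 71], [197, 159, 68], [176, 141, 61]]
L 11 [232. 224.] [[209, 169, 72], [178, 142, 61], [157, 125, 56], [143, 113, 51]]
L 14 [232. 223.] [[197, 158, 67], [135, 107, 49], [107, 85, 43], [122, 96, 47]]
L 17 [232. 222.] [[181, 145, 63], [99, 79, 41], [71, 58, 36], [102, 81, 44]]
L 20 [232. 221.] [[166, 132, 58], [79, 64, 37], [52, 44, 34], [79, 64, 42]]
L 23 [232. 220.] [[143, 114, 52], [65, 54, 35], [44, 38, 33], [64, 55, 43]]
L 26 [232. 219.] [[125, 99, 47], [55, 46, 33], [41, 36, 32], [58, 52, 46]]
L 29 [232. 218.] [[115, 91, 46], [49, 41, 32], [42, 37, 33], [57, 52, 48]]
L 32 [232. 217.] [[101, 81, 46], [45, 38, 32], [41, 36, 32], [58, 52, 49]]
L 35 [232. 215.] [[100, 90, 76], [42, 36, 32], [41, 35, 32], [57, 52, 49]]
L 
[... 633 characters left out ...]
 139], [134, 133, 129], [168, 168, 163]]
R 17 [277. 212.] [[138, 137, 133], [88, 85, 82], [80, 77, 73], [137, 137, 131]]
R 20 [277. 211.] [[95, 92, 89], [56, 52, 48], [52, 48, 44], [108, 107, 103]]
R 23 [277. 210.] [[63, 59, 56], [45, 39, 35], [47, 42, 38], [94, 92, 88]]
R 26 [278. 209.] [[44, 38, 35], [43, 37, 33], [64, 60, 57], [105, 103, 99]]
R 29 [278. 208.] [[42, 36, 32], [42, 36, 33], [61, 57, 54], [93, 90, 87]]
R 32 [278. 207.] [[41, 35, 32], [42, 36, 33], [58, 53, 50], [85, 82, 79]]
R 35 [278. 205.] [[39, 33, 30], [40, 34, 30], [54, 50, 46], [82, 79, 75]]
R 38 [278. 204.] [[40, 34, 30], [39, 34, 29], [52, 48, 44], [81, 78, 74]]
[-0.0213301   0.16010095  1.76658359] 0.9993582145871084
```

The real fingertips sit about 15–18 mm above the TCP when the jaws are fully open, so the right finger rode over the tin's lid. I'll back off with a slight raise so the flap follows shut, then go lower.

```bash
python3 go.py 40 62 58 168 -16 62 58 170
```

```text
t 5.8 tcp box mm [ 11.2  36.  158.4] phi 58.3 Lfront 65.8 Ly 62.6 Rfront -20.7 Ry 9.3 F [-1.6  0.1  2.8] q [ 0.54  0.2  -0.71  1.73  0.13  1.26  0.74]
[40.0, 62.0, 58.0, 168.0] dp [ 0.42 -0.75 -0.32] turn -0.06
[-16.0, 62.0, 58.0, 170.0] dp [ 1.41 -2.34 -0.39] turn -0.06
```

Call:
move_arm:
  dp:
    - [0.15,-0.25,-0.15]
    - [0.42,-0.75,-0.33]
    - [0.8,-1.35,-0.39]
    - [1.15,-1.9,-0.39]
    - [1.41,-2.34,-0.39]
  turn: [0,0,0,0,0]
  jaw: [1,1,1,1,1]

```text
time: 6.3
position: [0.4739, -0.007, 0.1699]
tool_rot: [0.976, 2.985, -0.001]
ft_force: [0.2, -0.4, 0.3]
grip_width: 1.002
```

```bash
cat > tips.py <<'E'
from h import *
from scipy.spatial.transform import Rotation as R
s=ctrl.get_state();M=R.from_rotvec(s["tool_rot"]).as_matrix();P=s["position"]
im=ctrl.get_image("side"); w=.0435*s["grip_width"]+.0075
for n,k in(("L",w),("R",-w)):
  zs=np.arange(-10,40,2); r=[]
  for dz in zs:
    px=proj("side",P+k*M[:,1]+[0,0,dz/1000])[0]; r.append(int(im[int(round(px[1])),int(round(px[0]))].sum()))
  print(n,list(zip(zs.tolist(),r)))
for d in ctrl.masks_of("side","tin"): print(np.round(d["rect"],1),round(d["confidence"],2))
E
python3 go.py; python3 tips.py; python3 - <<'E'
from bench import ctrl
import cv2
a=ctrl.get_image("side")[160:290,180:360,::-1]
cv2.imwrite("pics/m5.png",cv2.resize(a,None,fx=4,fy=4,interpolation=cv2.INTER_CUBIC))
E
```

```text
t 6.3 tcp box mm [-73.4  34.8 169.9] phi 58.4 Lfront -18.5 Ly 61.6 Rfront -105.5 Ry 8.0 F [ 0.2 -0.4  0.3] q [ 0.66 -0.02 -0.68  1.89 -0.01  1.26  0.91]
L [(-10, 433), (-8, 462), (-6, 534), (-4, 534), (-2, 615), (0, 648), (2, 648), (4, 644), (6, 617), (8, 561), (10, 561), (12, 497), (14, 423), (16, 351), (18, 351), (20, 272), (22, 204), (24, 152), (26, 152), (28, 120), (30, 105), (32, 98), (34, 98), (36, 95), (38, 96)]
R [(-10, 186), (-8, 186), (-6, 186), (-4, 189), (-2, 193), (0, 193), (2, 229), (4, 284), (6, 284), (8, 318), (10, 322), (12, 297), (14, 297), (16, 214), (18, 133), (20, 97), (22, 97), (24, 91), (26, 89), (28, 89), (30, 87), (32, 89), (34, 81), (36, 81), (38, 78)]
[286.4 215.7  27.3  31.4] 0.63
[328.8 297.7  22.2  21.4] 0.56
[242.7 343.4 131.9  42.9] 0.55
[336.5 239.1  15.   15.3] 0.5
```

View pics/m5.png

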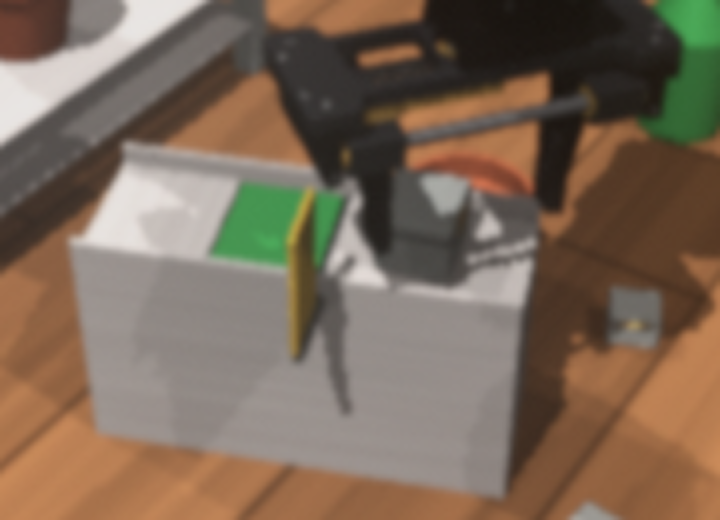

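```bash
python3 go.py -10 61 66 160 16 61 66 158 16 61 66 147
```

```text
t 6.45 tcp box mm [-72.6  34.4 170.1] phi 58.4 Lfront -17.8 Ly 61.1 Rfront -104.7 Ry 7.6 F [ 0.3 -0.5  0. ] q [ 0.65 -0.01 -0.68  1.89 -0.01  1.26  0.91]
[-10.0, 61.0, 66.0, 160.0] dp [0.08 0.25 0.34] turn 1.51
[16.0, 61.0, 66.0, 158.0] dp [-0.38  0.99  0.4 ] turn 1.51
[16.0, 61.0, 66.0, 147.0] dp [-0.38  0.99  0.77] turn 1.51
```

Call:
move_arm:
  dp:
    - [0.08,0.25,0.34]
    - [-0.15,0.6,0.4]
    - [-0.38,0.99,0.4]
    - [-0.38,0.99,0.6]
    - [-0.38,0.99,0.77]
  turn: [1.51,1.51,1.51,1.51,1.51]
  jaw: [1,1,1,1,1]

```text
time: 6.95
position: [0.5019, 0.0112, 0.1462]
tool_rot: [-1.168, -2.916, -0.0]
ft_force: [-1.8, -1.0, 2.8]
grip_width: 1.002
```

Call:
move_arm:
  dp:
    - [0,0,0]
  turn: [0]
  jaw: [1]

```text
time: 7.05
position: [0.5008, 0.0107, 0.1456]
tool_rot: [-1.169, -2.914, 0.001]
ft_force: [-3.8, 1.0, 1.3]
grip_width: 0.997
```

```bash
python3 go.py 35 62 62 147 50 63 59 147 65 65 56 147; python3 tips.py|tail -4; python3 - <<'E'
from bench import ctrl
import cv2
a=ctrl.get_image("side")[160:290,180:360,::-1]
cv2.imwrite("pics/m6.png",cv2.resize(a,None,fx=4,fy=4,interpolation=cv2.INTER_CUBIC))
E
```

```text
t 7.05 tcp box mm [-41.8  41.  145.6] phi 65.9 Lfront 15.4 Ly 61.8 Rfront -77.5 Ry 20.3 F [-3.8  1.   1.3] q [ 0.61  0.08 -0.71  1.86  0.06  1.22  0.69]
[35.0, 62.0, 62.0, 147.0] dp [-0.37  0.59 -0.05] turn -0.78
[50.0, 63.0, 59.0, 147.0] dp [-0.63  1.06 -0.05] turn -1.38
[65.0, 65.0, 56.0, 147.0] dp [-0.86  1.55 -0.05] turn -1.98
R [(-10, 554), (-8, 554), (-6, 525), (-4, 518), (-2, 518), (0, 474), (2, 428), (4, 428), (6, 358), (8, 274), (10, 274), (12, 216), (14, 173), (16, 134), (18, 134), (20, 109), (22, 102), (24, 102), (26, 101), (28, 100), (30, 98), (32, 98), (34, 99), (36, 97), (38, 95)]
[287.2 217.2  27.4  27.5] 0.73
[330.2 297.8  21.8  20.4] 0.73
[337.6 239.4  14.6  17.4] 0.47
```

View pics/m6.png

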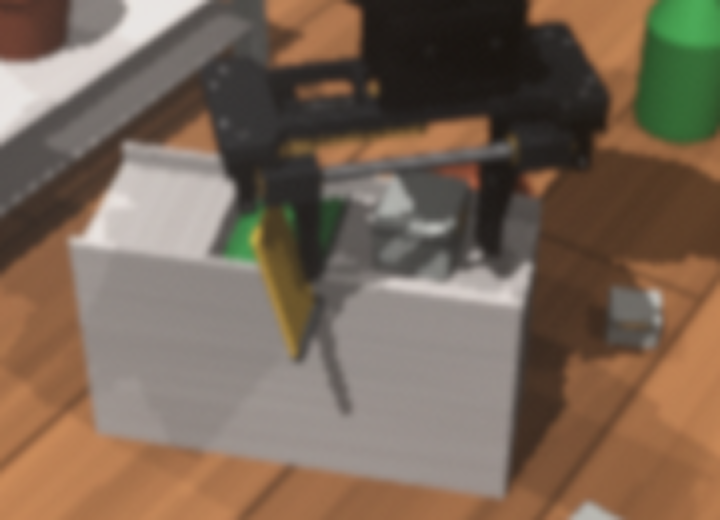

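The flap is partly open, and the right finger (crop 490,235) is now low and behind the tin (415,235). Advancing.

Call:
move_arm:
  dp:
    - [-0.12,0.2,-0.05]
    - [-0.25,0.4,-0.05]
    - [-0.37,0.59,-0.05]
    - [-0.37,0.59,-0.05]
  turn: [-0.26,-0.52,-0.78,-0.78]
  jaw: [1,1,1,1]

```text
time: 7.6
position: [0.5222, 0.0157, 0.1478]
tool_rot: [-1.069, -2.953, 0.001]
ft_force: [-3.0, -1.3, 0.8]
grip_width: 0.999
```

```bash
python3 go.py 50 63 59 147 65 65 56 147; python3 tips.py|tail -5
```

```text
t 7.6 tcp box mm [-20.1  37.6 147.8] phi 62.0 Lfront 35.9 Ly 61.5 Rfront -54.0 Ry 13.7 F [-3.  -1.3  0.8] q [ 0.59  0.14 -0.72  1.81  0.1   1.23  0.72]
[50.0, 63.0, 59.0, 147.0] dp [-0.26  0.43  0.03] turn -0.6
[65.0, 65.0, 56.0, 147.0] dp [-0.52  0.9   0.03] turn -1.2
L [(-10, 389), (-8, 392), (-6, 392), (-4, 389), (-2, 391), (0, 391), (2, 391), (4, 386), (6, 378), (8, 378), (10, 338), (12, 272), (14, 272), (16, 213), (18, 178), (20, 157), (22, 157), (24, 139), (26, 128), (28, 128), (30, 118), (32, 109), (34, 108), (36, 108), (38, 111)]
R [(-10, 611), (-8, 611), (-6, 587), (-4, 541), (-2, 541), (0, 468), (2, 351), (4, 351), (6, 256), (8, 224), (10, 211), (12, 211), (14, 181), (16, 141), (18, 141), (20, 115), (22, 107), (24, 107), (26, 107), (28, 104), (30, 106), (32, 106), (34, 104), (36, 103), (38, 98)]
[279.4 214.6  25.4  31.9] 0.97
[329.4 298.4  17.5  20.6] 0.77
[336.5 240.6  13.2  16.3] 0.69
```

Call:
move_arm:
  dp:
    - [-0.13,0.21,0.03]
    - [-0.26,0.43,0.03]
    - [-0.39,0.66,0.03]
    - [-0.52,0.9,0.03]
    - [-0.52,0.9,0.03]
  turn: [-0.3,-0.6,-0.9,-1.2,-1.2]
  jaw: [1,1,1,1,1]

```text
time: 8.2
position: [0.5526, 0.0292, 0.1476]
tool_rot: [0.91, 3.007, 0.005]
ft_force: [-3.3, 3.2, 2.5]
grip_width: 0.997
```

```bash
python3 go.py 66 68 50 147 66 71 44 147 66 74 38 147; python3 tips.py|tail -4; python3 - <<'E'
from bench import ctrl
import cv2
a=ctrl.get_image("side")[160:290,180:360,::-1]
cv2.imwrite("pics/m7.png",cv2.resize(a,None,fx=4,fy=4,interpolation=cv2.INTER_CUBIC))
E
```

```text
t 8.2 tcp box mm [ 13.1  38.6 147.6] phi 55.8 Lfront 66.8 Ly 67.2 Rfront -17.4 Ry 10.1 F [-3.3  3.2  2.5] q [ 0.56  0.21 -0.74  1.74  0.15  1.24  0.77]
[66.0, 68.0, 50.0, 147.0] dp [-0.13 -0.01  0.02] turn -1.17
[66.0, 71.0, 44.0, 147.0] dp [-0.22  0.07  0.02] turn -2.37
[66.0, 74.0, 38.0, 147.0] dp [-0.31  0.17  0.02] turn -3.57
L [(-10, 462), (-8, 489), (-6, 496), (-4, 496), (-2, 495), (0, 496), (2, 496), (4, 494), (6, 485), (8, 485), (10, 461), (12, 410), (14, 332), (16, 421), (18, 363), (20, 294), (22, 222), (24, 222), (26, 172), (28, 144), (30, 144), (32, 124), (34, 109), (36, 105), (38, 105)]
R [(-10, 614), (-8, 614), (-6, 607), (-4, 562), (-2, 562), (0, 456), (2, 353), (4, 306), (6, 306), (8, 278), (10, 256), (12, 256), (14, 220), (16, 169), (18, 169), (20, 127), (22, 115), (24, 109), (26, 109), (28, 109), (30, 105), (32, 105), (34, 103), (36, 103), (38, 100)]
[268.1 210.3  33.3  31.7] 0.89
[337.4 239.2  15.8  16.7] 0.63
```

View pics/m7.png

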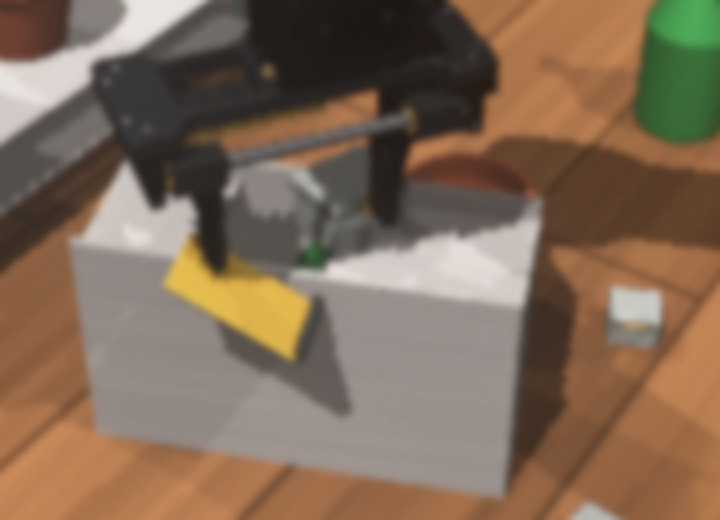

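The flap is held at about 1.1 rad and the tin (crop 340,205) is at the edge, starting to tip. I'll swing the right finger forward while the left finger stays on the paddle.

Call:
move_arm:
  dp:
    - [-0.07,0,0.02]
    - [-0.13,0,0.02]
    - [-0.18,0.03,0.02]
    - [-0.22,0.07,0.02]
    - [-0.31,0.17,0.02]
  turn: [-0.6,-1.17,-1.8,-2.37,-3.57]
  jaw: [1,1,1,1,1]

```text
time: 8.85
position: [0.5598, 0.0416, 0.1499]
tool_rot: [-0.418, -3.11, -0.027]
ft_force: [-9.4, 27.3, 19.1]
grip_width: 0.997
```

```bash
python3 go.py 66 77 32 147 66 80 25 147; python3 tips.py|tail -4; python3 - <<'E'
from bench import ctrl
import cv2,numpy as np
im=ctrl.get_image("side")
cv2.imwrite("pics/m8raw.png",im[:,:,::-1])
# coarse print of brightness in opening region
for y in range(200,232,3): print(y,[int(im[y,x].sum()//3) for x in range(226,294,4)])
E
```

```text
t 8.85 tcp box mm [ 24.5  47.4 149.9] phi 37.5 Lfront 67.6 Ly 87.7 Rfront 5.7 Ry 7.0 F [-9.4 27.3 19.1] q [ 0.58  0.24 -0.78  1.72  0.16  1.25  1.06]
[66.0, 77.0, 32.0, 147.0] dp [-0.34 -0.31  0.09] turn -1.1
[66.0, 80.0, 25.0, 147.0] dp [-0.49 -0.2   0.09] turn -2.5
R [(-10, 456), (-8, 456), (-6, 402), (-4, 320), (-2, 320), (0, 259), (2, 238), (4, 238), (6, 250), (8, 265), (10, 265), (12, 263), (14, 236), (16, 183), (18, 183), (20, 138), (22, 116), (24, 116), (26, 107), (28, 106), (30, 104), (32, 104), (34, 104), (36, 102), (38, 102)]
[337.4 239.5   9.9  13. ] 0.63
[261.1 208.6  27.3  24.8] 0.61
[330.1 295.6  23.7  20.9] 0.58
200 [38, 40, 48, 78, 81, 120, 87, 76, 74, 33, 32, 56, 133, 133, 131, 92, 71]
203 [36, 45, 42, 59, 122, 134, 113, 94, 77, 33, 33, 78, 120, 131, 82, 63, 66]
206 [43, 39, 36, 65, 131, 132, 122, 71, 65, 34, 35, 63, 82, 85, 83, 82, 84]
209 [58, 37, 59, 78, 123, 133, 138, 128, 70, 38, 36, 74, 78, 80, 80, 81, 82]
212 [44, 37, 176, 84, 102, 133, 142, 153, 106, 71, 48, 82, 78, 78, 104, 96, 87]
215 [33, 33, 149, 81, 93, 134, 146, 154, 135, 87, 90, 90, 98, 125, 109, 174, 181]
218 [33, 33, 91, 82, 84, 135, 131, 111, 89, 67, 82, 102, 110, 148, 202, 208, 215]
221 [33, 32, 85, 81, 81, 132, 135, 96, 49, 63, 162, 119, 162, 206, 208, 223, 223]
224 [33, 33, 89, 97, 83, 128, 132, 69, 54, 96, 143, 189, 205, 207, 211, 221, 221]
227 [57, 33, 89, 100, 102, 109, 114, 97, 110, 170, 221, 222, 213, 209, 214, 216, 215]
230 [139, 44, 92, 101, 100, 98, 93, 91, 150, 168, 186, 203, 212, 207, 205, 206, 207]
```

The 27 N sideways force means the tin is wedged between the right finger and the right wall. I'll ease the finger toward +y and take my last look.

Call:
move_arm:
  dp:
    - [0.13,0.17,0]
    - [0.27,0.34,0]
    - [0.27,0.34,0]
  turn: [0,0,0]
  jaw: [1,1,1]

```text
time: 9.3
position: [0.5584, 0.043, 0.1484]
tool_rot: [0.43, 3.108, 0.008]
ft_force: [-2.4, 8.6, 7.6]
grip_width: 0.997
```

```bash
python3 go.py; python3 tips.py|tail -4; python3 - <<'E'
from bench import ctrl
import cv2,numpy as np
a=cv2.imread("pics/m8raw.png")[180:250,210:310]
b=ctrl.get_image("side")[180:250,210:310,::-1]
cv2.imwrite("pics/m9.png",cv2.resize(np.hstack([a,b]),None,fx=4,fy=4,interpolation=cv2.INTER_CUBIC))
E
```

```text
t 9.3 tcp box mm [ 23.7  49.2 148.4] phi 37.9 Lfront 67.0 Ly 89.4 Rfront 4.6 Ry 9.1 F [-2.4  8.6  7.6] q [ 0.57  0.24 -0.78  1.73  0.17  1.24  1.04]
R [(-10, 455), (-8, 455), (-6, 403), (-4, 336), (-2, 336), (0, 292), (2, 261), (4, 261), (6, 258), (8, 268), (10, 268), (12, 265), (14, 239), (16, 183), (18, 183), (20, 135), (22, 111), (24, 111), (26, 105), (28, 107), (30, 104), (32, 104), (34, 98), (36, 101), (38, 101)]
[328.8 297.   20.   18.6] 0.78
[337.9 239.1  10.5  16.8] 0.72
[259.2 209.1  25.2  22.5] 0.6
```

View pics/m9.png

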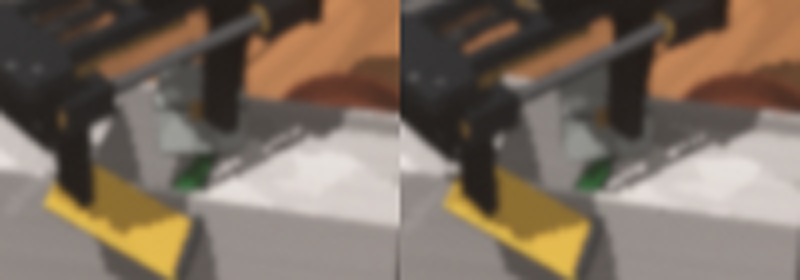

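The tin has tipped nose-down over the open flap (right crop 585,125), held between the right finger and the wall. I'll swing the right finger back while the left keeps the flap open, so it can drop.

Call:
move_arm:
  dp:
    - [0.06,-0.08,0]
    - [0.12,-0.15,0]
    - [0.18,-0.23,0]
    - [0.18,-0.23,0]
    - [0.18,-0.23,0]
  turn: [0.9,1.8,2.8,2.8,2.8]
  jaw: [1,1,1,1,1]

```text
time: 9.95
position: [0.5508, 0.0322, 0.147]
tool_rot: [0.809, 3.033, -0.0]
ft_force: [-1.1, 0.2, 2.4]
grip_width: 1.0
```

```bash
python3 go.py 66 75 52 147; python3 tips.py|tail -3; python3 - <<'E'
from bench import ctrl
import cv2,numpy as np
im=ctrl.get_image("side"); cv2.imwrite("pics/m10raw.png",im[:,:,::-1])
for y in range(194,232,3): print(y,[int(im[y,x].sum()//3) for x in range(226,294,4)])
E
```

```text
t 9.95 tcp box mm [ 12.6  42.1 147. ] phi 52.0 Lfront 64.6 Ly 73.5 Rfront -15.8 Ry 10.7 F [-1.1  0.2  2.4] q [ 0.56  0.21 -0.75  1.75  0.15  1.24  0.82]
[66.0, 75.0, 52.0, 147.0] dp [0.01 0.07 0.  ] turn -0.01
[327.9 298.4  22.7  20.8] 0.78
[263.8 210.4  32.   26.2] 0.62
[336.1 237.9  11.2  18.5] 0.46
194 [49, 47, 57, 77, 95, 110, 112, 113, 114, 106, 96, 79, 45, 30, 46, 60, 96]
197 [42, 64, 69, 109, 112, 109, 103, 100, 87, 82, 83, 75, 30, 29, 106, 131, 125]
200 [38, 43, 51, 110, 101, 92, 98, 106, 93, 82, 80, 71, 31, 31, 123, 91, 68]
203 [46, 49, 44, 61, 98, 123, 120, 128, 83, 81, 80, 70, 33, 33, 90, 61, 64]
206 [42, 40, 40, 75, 132, 134, 113, 169, 123, 81, 79, 69, 35, 36, 82, 81, 83]
209 [41, 39, 43, 77, 123, 133, 129, 111, 185, 84, 78, 59, 34, 47, 79, 80, 80]
212 [104, 34, 37, 80, 103, 133, 132, 87, 116, 76, 62, 54, 34, 48, 88, 88, 84]
215 [187, 37, 36, 81, 94, 135, 131, 94, 71, 77, 71, 69, 43, 46, 86, 92, 124]
218 [171, 39, 36, 81, 84, 122, 109, 105, 73, 91, 93, 91, 95, 78, 78, 94, 131]
221 [142, 40, 35, 79, 82, 82, 83, 81, 77, 118, 116, 106, 142, 107, 126, 188, 208]
224 [138, 67, 35, 89, 85, 84, 81, 65, 70, 101, 111, 115, 162, 187, 199, 206, 215]
227 [159, 120, 36, 93, 103, 105, 106, 92, 126, 155, 192, 205, 208, 210, 207, 210, 218]
230 [164, 157, 79, 95, 101, 101, 93, 105, 153, 167, 186, 199, 209, 218, 214, 205, 207]
```

```bash
cat > asc.py <<'E'
import cv2,sys,numpy as np
def asc(im,c0=222,c1=296,r0=188,r1=236):
    h=cv2.cvtColor(im,cv2.COLOR_BGR2HSV).astype(int)
    for r in range(r0,r1):
        s=""
        for c in range(c0,c1):
            H,S,V=h[r,c]
            s+= "g" if 45<H<85 and S>80 else "y" if 18<H<40 and S>130 else "o" if S>90 and V>60 else "#" if V<55 else "0123456789"[min(9,V//26)]
        print(r,s)
if __name__=="__main__": asc(cv2.imread(sys.argv[1]))
E
python3 asc.py pics/m10raw.png
```

```text
188 22#####22222222################2oooooooooooooooooooo####223ooo2###########
189 22#####2222################2oooooooooooooooooooooooo22223333oo2###########
190 222####################22oooooooooooooooooooooooooo3333333333oo###########
191 222################22oooooooooooooooooooooooooooo443333333323oo###########
192 222#############22ooooooooooooooooooooooooooo544443333322222oo2######2oooo
193 222#########22oooooooooooooooooooooooooooo5444433332222#####oo####oooooooo
194 222######22ooooooooooooooooooooooooooo5444443333322#########2o2ooooooooooo
195 #22###22oooooooooooooooooooooooooo4444443333333332#########2oooooooooooooo
196 #####2oooooooooooooooooooooooo444444433333333333oo#########ooooooooooooooo
197 #####2ooooooooooooooooooooo44444433333333333333332#########ooooooooooooooo
198 #####2oooo2222ooooooooo44444443333334o33o433333322########2ooooooooooooooo
199 ######22##22223455554444443333334ooooo43333333332#########oooooooooooooooo
200 #############2234444444333334444oooo44333333333322########oooooooooooooooo
201 ##############223343333333344555544333333333333322########ooooooooooo
[... 1991 characters left out ...]
yyyyy###oyyyyyyoo444444443345555556677777888888888888888888888888888
228 oyyyyyyyyyyo##oyyyyyyyyoo4444444456666677888888888888888888888888888888888
229 yyyyyyyyyyyyooyyyyyyyyyyyoo43334456666777788888888888888888888888888888888
230 yyyyyyyyyyyyyyyyyyyyyyyyyyyo4433455666666677777778888888888888888888888888
231 yyyyyyyyyyyyyyyyyyyyyyyyyyyyyoo4455555555666666667777778888888888888888888
232 oyyyyyyyyyyyyyyyyyyyyyyyyyyyyyyo555555555555555666666666777777777778888888
233 5ooyyyyyyyyyyyyyyyyyyyyyyyyyyyyyo66554555555555555555556666666666777777888
234 555oyyyyyyyyyyyyyyyyyyyyyyyyyyyyyyo543455555555555555555555556666666666777
235 55555oyyyyyyyyyyyyyyyyyyyyyyyyyyyyyo43345555555555555555555555555555666666
```

```bash
cat > tf.py <<'E'
from h import *
from asc import asc
from scipy.optimize import minimize
from scipy.spatial.transform import Rotation as R
p=np.r_[0.555,-0.0115,0.387]
im=ctrl.get_image("side"); V=im.max(2); dark=V<58
ds=[d for d in ctrl.masks_of("side","tin") if np.hypot(d["rect"][0]-264,d["rect"][1]-211)<15]
m=ds[0]["region"]; print(ds[0]["rect"],ds[0]["confidence"],m.sum())
for r in range(192,230): print(r,"".join("#" if m[r,c] else "." for c in range(236,292)))
cr=lambda L:proj("side",T(p,np.array(L)/1e3)).round(0).tolist()
print("opening",cr([(0,43,140),(0,-43,140),(68,-43,140),(68,43,140)]),"right wall top",cr([(0,-43,152),(68,-43,152)]),"left wall top",cr([(0,43,152),(68,43,152)]))
C=np.array([(x,y,z) for x in(-22,22) for y in(-25,25) for z in(0,38)])/1e3-[0,0,.019]
def hull(v):
    Q=R.from_euler("ZY",[v[3],v[4]]).apply(C)+v[:3]; return T(p,Q)
out=[]
wall=hull_mask("side",T(p,np.array([(x,y,z) for x in(-110,140) for y in(43,47) for z in(100,152)])/1e3))>.5
ok=~(dark|wall)
mm=m&ok
def cost(v):
    return (np.abs(hull_mask("side",hull(v))-mm)*ok).sum()
for yaw in(-1.2,-.8,-.4,0,.4):
  for pit in(0,.5,1.):
    for x in (0,.02):
        v0=np.r_[x,-.01,.159-.02*pit,yaw,pit]
        s=minimize(cost,v0,method="Nelder-Mead",options=dict(initial_simplex=np.vstack([v0,v0+np.diag([.01,.01,-.008,.25,.25])]),maxiter=250)); out.append((s.fun,s.x.round(3).tolist()))
for o in sorted(out)[:8]: print(o)
E
python3 tf.py; python3 go.py
```

```text
[264.9, 212.5, 27.5, 28.6] 0.87 457
192 ........................................................
193 ........................................................
194 ........................................................
195 ........................................................
196 ........................................................
197 ................................#.......................
198 ............................######......................
199 .........................##########.....................
200 ......................#############.....................
201 ....................###############.....................
202 .................##################.....................
203 ...............####################.....................
204 ...............####################.....................
205 ...............####################.....................
206 ...............####################.....................
207 ...............####################.....................
208 ...............####################.....................
209 ...............########
[... 1348 characters left out ...]
0, 204.0], [240.0, 201.0]] left wall top [[260.0, 228.0], [229.0, 224.0]]
(np.float64(34.5625), [0.018, -0.082, 0.1, -0.809, 1.547])
(np.float64(36.0625), [0.008, -0.042, 0.134, -0.791, 1.877])
(np.float64(40.0), [0.006, -0.031, 0.143, -0.878, 0.223])
(np.float64(40.75), [0.012, -0.063, 0.117, -0.859, 1.401])
(np.float64(45.0625), [0.008, -0.046, 0.13, -0.847, 1.378])
(np.float64(45.8125), [0.002, -0.019, 0.153, -0.935, 0.255])
(np.float64(46.625), [0.002, -0.019, 0.153, -0.932, 0.257])
(np.float64(49.25), [0.001, -0.015, 0.156, -0.893, 0.269])
t 10.2 tcp box mm [ 12.5  42.3 146.8] phi 52.1 Lfront 64.5 Ly 73.6 Rfront -16.0 Ry 11.0 F [0.9 0.2 3. ] q [ 0.56  0.21 -0.75  1.75  0.15  1.24  0.82]
```

Fit: the tin sits on the edge (x about 0), yawed about -0.9 rad and partly tipped, with its rear corner near y = -13. I was pushing it into the right wall. With the flap held above 0.6 rad throughout, I'll back the right finger off, move it to y about -20 and push from there.

```bash
python3 go.py 45 68 52 147 30 62 52 147 26 60 45 147 25 60 39 147
```

```text
t 10.2 tcp box mm [ 12.5  42.3 146.8] phi 52.1 Lfront 64.5 Ly 73.6 Rfront -16.0 Ry 11.0 F [0.9 0.2 3. ] q [ 0.56  0.21 -0.75  1.75  0.15  1.24  0.82]
[45.0, 68.0, 52.0, 147.0] dp [ 0.25 -0.63 -0.01] turn -0.03
[30.0, 62.0, 52.0, 147.0] dp [ 0.4  -1.15 -0.01] turn -0.03
[26.0, 60.0, 45.0, 147.0] dp [ 0.22 -1.29 -0.01] turn -1.43
[25.0, 60.0, 39.0, 147.0] dp [ 0.07 -1.28 -0.01] turn -2.63
```

Call:
move_arm:
  dp:
    - [0.25,-0.63,0]
    - [0.4,-1.15,0]
    - [0.4,-1.15,0]
    - [0.22,-1.29,0]
    - [0.07,-1.28,0]
  turn: [0,0,0,-1.43,-2.63]
  jaw: [1,1,1,1,1]

```text
time: 10.7
position: [0.5287, -0.0007, 0.1464]
tool_rot: [-0.453, -3.108, 0.003]
ft_force: [-2.0, -3.3, 2.5]
grip_width: 0.997
```

Call:
move_arm:
  dp:
    - [0,0,0]
  turn: [0]
  jaw: [1]

```text
time: 10.8
position: [0.5289, -0.0004, 0.1462]
tool_rot: [-0.46, -3.107, 0.001]
ft_force: [-1.4, -3.0, 1.8]
grip_width: 0.998
```

```bash
python3 go.py 45 60 39 147 62 62 39 147 66 66 33 147; python3 tf.py; python3 -c "
from bench import ctrl
from asc import asc
import numpy as np
asc(np.ascontiguousarray(ctrl.get_image('side')[:,:,::-1]))"
```

```text
t 10.8 tcp box mm [-20.   20.1 146.2] phi 39.0 Lfront 24.2 Ly 59.6 Rfront -39.9 Ry -19.5 F [-1.4 -3.   1.8] q [ 0.64  0.16 -0.75  1.8   0.12  1.23  1.14]
[45.0, 60.0, 39.0, 147.0] dp [-0.53  0.44 -0.03] turn -0.0
[62.0, 62.0, 39.0, 147.0] dp [-0.93  0.85 -0.03] turn -0.0
[66.0, 66.0, 33.0, 147.0] dp [-1.13  1.05 -0.03] turn -1.2
[269.4, 210.6, 27.3, 26.2] 0.57 376
192 ........................................................
193 ........................................................
194 ........................................................
195 ........................................................
196 ........................................................
197 ........................................................
198 ........................................................
199 ..................................##....................
200 ................................######..................
201 ..............................#########.................
202 .............................###########................
203 .............................############...............
2
[... 5320 characters left out ...]
555555555oyyyyyyyyyyyyyyyo2#2233334444444444444444456788888888888888
228 555555555555555oyyyyyyyyyyyyyyyo322333344444444444444444567888888888888888
229 5555555555555555oyyyyyyyyyyyyyyyo33333444444444455555556778888888888888888
230 55555555555555555yyyyyyyyyyyyyyyo44433333444444456667677888888888888888888
231 55555555555555555oyyyyyyyyyyyyyyyo5433333333334456667777788888888888888888
232 555555555555555555oyyyyyyyyyyyyyyyo433333333333455666666677777888888888888
233 5555555555555555555oyyyyyyyyyyyyyyyo43333333333455555555666666667777777788
234 55555555555555555555yyyyyyyyyyyyyyyy43333333334555555555555555666666666677
235 55555555555555555555oyyyyyyyyyyyyyyyo3233333334555555555555555555555556666
```

The tin is back flat on the sill by the edge, and the right finger is now behind its rear corner on the wall side. I'll push forward, with the flap opening wider as I go.

Call:
move_arm:
  dp:
    - [-0.13,0.11,-0.03]
    - [-0.26,0.22,-0.03]
    - [-0.4,0.33,-0.03]
    - [-0.53,0.44,-0.03]
    - [-0.53,0.44,-0.03]
  turn: [0,0,0,0,0]
  jaw: [1,1,1,1,1]

```text
time: 11.45
position: [0.5491, 0.0097, 0.1476]
tool_rot: [0.458, 3.107, 0.002]
ft_force: [-2.0, -0.7, 2.0]
grip_width: 0.999
```

```bash
python3 go.py 55 61 39 147 66 64 36 147;  python3 -c "
from bench import ctrl
from asc import asc
import numpy as np
asc(np.ascontiguousarray(ctrl.get_image('side')[:,:,::-1]),r0=192)
print([(np.round(d['rect']),round(d['confidence'],2)) for d in ctrl.look_for('side','tin')])"
```

```text
t 11.45 tcp box mm [  2.5  21.8 147.6] phi 38.9 Lfront 46.6 Ly 61.4 Rfront -17.4 Ry -17.8 F [-2.  -0.7  2. ] q [ 0.61  0.21 -0.75  1.75  0.15  1.24  1.1 ]
[55.0, 61.0, 39.0, 147.0] dp [-0.22  0.16  0.02] turn 0.01
[66.0, 64.0, 36.0, 147.0] dp [-0.54  0.47  0.02] turn -0.59
192 ####2232222222222#####oooooooooooooooo44333333ooooooo2########oooooooooooo
193 #####22222222222#####2ooooooooooooo444333333ooooooooo2########oooooooooooo
194 ######222222222######2oo2223ooooo444333333ooooooooooo2#######ooooooooooooo
195 ########22222#########22###23oo44433333oooooooooooooo2#######ooooooooooooo
196 ##########2#################223333333ooooooooooooooooo#######ooooooooooooo
197 ##############################223333ooooooooooooooooo2#######ooooooooooooo
198 ###############################223334oooooooooooooooo2######2ooooooooooooo
199 ###############################23334566oooooooooooooo2######oooooooooooooo
200 2#############################2333456666ooooooooooooo2######oooooooooooooo
201 432###########################223456776655ooooooooooo2######oooooooooooooo
202 5432##############2############2
[... 2113 characters left out ...]
yyyyyyyyyyyyyyyyo443334444567777777888888888888888888888888888
230 55556oyyyyyyyyyyyyyyyyyyyyyyyo43333334566666777788888888888888888888888888
231 555555oyyyyyyyyyyyyyyyyyyyyyyyoo433334555666666667777778888888888888888888
232 5555555oyyyyyyyyyyyyyyyyyyyyyyyyo43344555555555566666666677777788888888888
233 555555556oyyyyyyyyyyyyyyyyyyyyyyyo4334555555555555555556666666667777777777
234 5555555555oyyyyyyyyyyyyyyyyyyyyyyyyo33455555555555555555555555666666666677
235 55555555555oyyyyyyyyyyyyyyyyyyyyyyyo33345555555555555555555555555555566666
[(array([330., 297.,  20.,  22.]), 0.84), (array([260., 210.,  26.,  30.]), 0.82), (array([299., 204.,  30.,  10.]), 0.7), (array([337., 239.,  10.,  15.]), 0.63)]
```

Call:
move_arm:
  dp:
    - [-0.11,0.08,0.02]
    - [-0.22,0.16,0.02]
    - [-0.38,0.31,0.02]
    - [-0.54,0.47,0.02]
    - [-0.54,0.47,0.02]
  turn: [0,0,-0.3,-0.6,-0.6]
  jaw: [1,1,1,1,1]

```text
time: 12.05
position: [0.569, 0.0181, 0.1471]
tool_rot: [0.375, 3.117, 0.002]
ft_force: [-1.2, -0.6, 2.8]
grip_width: 1.002
```

```bash
python3 go.py 66 68 28 147 66 70 22 147;  python3 -c "
from bench import ctrl
from asc import asc
import numpy as np
asc(np.ascontiguousarray(ctrl.get_image('side')[:,:,::-1]),r0=192)
print([(np.round(d['rect']),round(d['confidence'],2)) for d in ctrl.look_for('side','tin')])"
```

```text
t 12.05 tcp box mm [ 24.2  22.1 147.1] phi 35.9 Lfront 66.2 Ly 63.5 Rfront 6.3 Ry -19.2 F [-1.2 -0.6  2.8] q [ 0.58  0.26 -0.76  1.71  0.19  1.25  1.11]
[66.0, 68.0, 28.0, 147.0] dp [-0.15  0.14  0.  ] turn -1.58
[66.0, 70.0, 22.0, 147.0] dp [-0.29  0.23  0.  ] turn -2.78
192 222222222###2oooooooooooo44433333oooooooooo########ooooooooooooooooooooooo
193 222222######2oo222ooooo44433333oooooooooooo########ooooooooooooooooooooooo
194 22222########222#22oo444333333ooooooooooooo########ooooooooooooooooooooooo
195 2222##############2223333333ooooooooooooooo#######oooooooooooooooooooooooo
196 222#################223333ooooooooooooooooo#######oooooooooooooooooooooooo
197 #####################233ooooooooooooooooooo#######oooooooooooooooooooooooo
198 #####################2ooooooooooooooooooooo#######oooooooooooooooooooooooo
199 #####################35oooooooooooooooooooo#######oooooooooooooooooooooooo
200 #####################35666666oooooooooooooo#######oooooooooooooooooooooooo
201 #####################34666666666ooooooooooo#######oooooooooooooooooooooooo
202 #########22##########245556665544
[... 2031 characters left out ...]
yyyyyyyyyyyyyo44444445666666678888888888888888888888888888888888
229 yyyyyyyyyyyyyyyyyyyyyyyyoo444445666666777888888888888888888888888888888888
230 yyyyyyyyyyyyyyyyyyyyyyyyyyyoo445556666666677777777788888888888888888888888
231 yyyyyyyyyyyyyyyyyyyyyyyyyyyyyo55555555555666666666677778888888888888888888
232 yyyyyyyyyyyyyyyyyyyyyyyyyyyyyyoo665555555555555566666666777777777788888888
233 ooyyyyyyyyyyyyyyyyyyyyyyyyyyyyyyo66554555555555555555556666666666777777777
234 56oyyyyyyyyyyyyyyyyyyyyyyyyyyyyyyoo543455555555555555555555555666666666677
235 5555oyyyyyyyyyyyyyyyyyyyyyyyyyyyyyyo43345555555555555555555555555555666666
[(array([330., 297.,  22.,  23.]), 0.81), (array([336., 237.,  12.,  13.]), 0.53)]
```

The tin is no longer detected at sill height: the opening looks empty there, with the flap's green edge and a lit surface deeper inside. I'll sweep the right finger across the opening to check that nothing still stands in it.

Call:
move_arm:
  dp:
    - [-0.08,0.07,0]
    - [-0.15,0.14,0]
    - [-0.22,0.19,0]
    - [-0.29,0.23,0]
    - [-0.29,0.23,0]
  turn: [-0.8,-1.58,-2.2,-2.78,-2.78]
  jaw: [1,1,1,1,1]

```text
time: 12.65
position: [0.5782, 0.0216, 0.147]
tool_rot: [-0.002, 3.141, -0.0]
ft_force: [-0.6, -2.0, 1.5]
grip_width: 1.003
```

```bash
python3 go.py 40 68 22 150 15 66 22 150 -15 66 22 150;  python3 -c "
from bench import ctrl
from asc import asc
import numpy as np
asc(np.ascontiguousarray(ctrl.get_image('side')[:,:,::-1]),r0=196,r1=230)
print([(np.round(d['rect']),round(d['confidence'],2)) for d in ctrl.look_for('side','tin')])"
```

```text
t 12.65 tcp box mm [ 33.9  21.9 147. ] phi 22.1 Lfront 64.8 Ly 69.3 Rfront 26.3 Ry -25.4 F [-0.6 -2.   1.5] q [ 0.59  0.29 -0.79  1.68  0.22  1.26  1.32]
[40.0, 68.0, 22.0, 150.0] dp [ 0.75 -0.35 -0.1 ] turn -0.02
[15.0, 66.0, 22.0, 150.0] dp [ 1.49 -0.72 -0.1 ] turn -0.02
[-15.0, 66.0, 22.0, 150.0] dp [ 2.42 -1.1  -0.1 ] turn -0.02
196 2222222222#############223oooooooo2#######oooooooooooooooooooooooooooooooo
197 #####2222###############oooooooooo2#######oooooooooooooooooooooooooooooooo
198 ######22################oooooooooo2#######oooooooooooooooooooooooooooooooo
199 ########################oooooooooo2#######oooooooooooooooooooooooooooooooo
200 #######################23566oooooo2#######oooooooooooooooooooooooooooooooo
201 #######################23566544ooo2#######oooooooooooooooooooooooooooooooo
202 #######################2355443343322######2ooooooooooooooooooooooooooooooo
203 #######################2444433333332222##2234ooooooooooooooooooooooooooooo
204 ######################234544333333333322223333444444ooooo665444ooooooooooo
205 ##############2######23455443333333333333333333333
[... 1303 characters left out ...]
######23333344554433334444gggg2457888888888888888888888888888888
223 777oyyyy2#######23333344544333334443ggg23467888888888888888888888888888888
224 66oyyyyyyo######2333334454333333333gggg23578888888888888888888888888888888
225 6oyyyyyyyyo2###oooo4444444433333333ggg234688888888888888888888888888888888
226 6oyyyyyyyyyyo#2oyyyoo44444444433333333346788888888888888888888888888888888
227 oyyyyyyyyyyyyyyyyyyyyo4444444444334444457888888888888888888888888888888888
228 oyyyyyyyyyyyyyyyyyyyyyoo44444444445666678888888888888888888888888888888888
229 yyyyyyyyyyyyyyyyyyyyyyyyoo443333445666777888888888888888888888888888888888
[(array([338., 239.,  14.,  17.]), 0.72), (array([330., 297.,  21.,  23.]), 0.49)]
```

There was no resistance and no tin at sill level, so it has dropped in. Backing off so the flap can shut, then raising the arm and clearing the view.

Call:
move_arm:
  dp:
    - [0.5,-0.23,-0.1]
    - [1,-0.47,-0.1]
    - [1.49,-0.72,-0.1]
    - [2,-0.92,-0.1]
    - [2.5,-1.15,-0.1]
  turn: [0,0,0,0,0]
  jaw: [1,1,1,1,1]

```text
time: 13.25
position: [0.5021, -0.0121, 0.1497]
tool_rot: [-0.002, 3.141, 0.001]
ft_force: [-0.4, -0.6, -0.7]
grip_width: 1.0
```

Call:
move_arm:
  dp:
    - [0.3,0,-1.5]
    - [0.3,0,-3]
    - [0.3,0,-4.5]
    - [0.3,0,-5]
    - [0.3,0,-5]
  turn: [0,0,0,0,0]
  jaw: [1,1,1,1,1]

```text
time: 13.75
position: [0.4952, -0.012, 0.302]
tool_rot: [-0.002, 3.137, -0.001]
ft_force: [-0.7, 0.4, -0.4]
grip_width: 1.0
```

```bash
python3 go.py -300 -200 22 300
```

```text
t 13.75 tcp box mm [-55.6  22.1 302. ] phi 22.1 Lfront -24.8 Ly 69.3 Rfront -63.2 Ry -25.1 F [-0.7  0.4 -0.4] q [ 0.77 -0.03 -0.78  1.64 -0.02  1.52  1.57]
[-300.0, -200.0, 22.0, 300.0] dp [  5.12 -11.77   0.05] turn -0.02
```

Call:
move_arm:
  dp:
    - [0,-1.5,0]
    - [0,-3,0]
    - [0,-4.5,0]
    - [0,-6,0]
    - [0,-7.5,0]
  turn: [0,0,0,0,0]
  jaw: [1,1,1,1,1]

```text
time: 14.25
position: [0.4931, -0.2387, 0.2973]
tool_rot: [0.002, -3.139, -0.003]
ft_force: [1.0, 0.0, 1.2]
grip_width: 0.999
```

Call:
move_arm:
  dp:
    - [0,-1.5,0]
    - [0,-3,0]
    - [0,-4.5,0]
    - [0,-5,0]
    - [0,-5,0]
  turn: [0,0,0,0,0]
  jaw: [1,1,1,1,1]

```text
time: 14.75
position: [0.4927, -0.3898, 0.2962]
tool_rot: [-0.005, -3.138, -0.005]
ft_force: [-0.1, 0.4, -0.5]
grip_width: 1.0
```

```bash
python3 - <<'E'
from bench import ctrl
import cv2,numpy as np
for c in("side","top"):
    im=ctrl.get_image(c)[:,:,::-1]; cv2.imwrite(f"pics/{c}_end.png",im); o=cv2.imread(f"pics/{c}0.png")
    def gy(i):
        h=cv2.cvtColor(np.ascontiguousarray(i),cv2.COLOR_BGR2HSV).astype(int);H,S=h[...,0],h[...,1]
        w=np.zeros(H.shape,bool);w[165:260,215:300]=1
        r=[]
        for m in((H>45)&(H<80)&(S>110)&w,(H>=22)&(H<40)&(S>140)&w): y,x=np.nonzero(m); r+=[len(x),x.mean().round(1),y.mean().round(1)]
        return r
    print(c,"before",gy(o),"after",gy(im))
    for t in("tin","pot0","mister","trowel","saucer"):
        print(t,[(np.round(d["rect"]).tolist(),round(d["confidence"],2)) for d in ctrl.look_for(c,t)][:3])
s=ctrl.get_state();print(s["time"],s["position"],s["ft_force"])
E
```

```text
side before [346, np.float64(248.0), np.float64(215.6), 31, np.float64(254.7), np.float64(216.1)] after [348, np.float64(248.0), np.float64(215.6), 27, np.float64(254.8), np.float64(215.8)]
tin [([242.0, 341.0, 135.0, 48.0], 0.66), ([329.0, 297.0, 20.0, 18.0], 0.61), ([337.0, 241.0, 15.0, 16.0], 0.58)]
pot0 [([356.0, 166.0, 40.0, 59.0], 0.69), ([299.0, 203.0, 30.0, 12.0], 0.51)]
mister [([357.0, 168.0, 39.0, 55.0], 0.81)]
trowel [([244.0, 339.0, 136.0, 46.0], 0.82)]
saucer []
top before [657, np.float64(265.3), np.float64(194.5), 82, np.float64(239.4), np.float64(210.2)] after [650, np.float64(265.4), np.float64(194.4), 72, np.float64(239.1), np.float64(210.0)]
tin [([260.0, 286.0, 16.0, 15.0], 0.54)]
pot0 [([323.0, 219.0, 34.0, 38.0], 0.78)]
mister [([418.0, 247.0, 28.0, 24.0], 0.64)]
trowel [([189.0, 245.0, 34.0, 94.0], 0.81)]
saucer [([315.0, 187.0, 39.0, 36.0], 0.69), ([325.0, 219.0, 32.0, 35.0], 0.37)]
15.35 [ 0.49435578 -0.38740789  0.30013784] [-0.06724704 -0.04188705  0.02201999]
```

The flap is shut at its starting pose in both views, the tin is gone from the sill and the table, and the bystanders haven't moved. Handing in.

```bash
python3 -c "
from bench import ctrl
print(ctrl.close_job())"
```

```text
the job is handed in; nothing more can be done
None
```

The tin appears to be in the dry box with the flap shut again, and I handed the job in at about 15.4 s of the 35 s. I did not see the tin on the box floor itself, because the shut flap hides it; it is only inferred to be there.

- **How it went:** The left finger held the paddle open while the right finger pushed the tin along the sill and over the edge. It took three pushes:
  1. The first passed over the tin's lid, because the open fingertips sit about 15 mm above the stated tip. I let the flap close and went in lower.
  2. The second turned the tin against the right wall, with up to about 27 N sideways at the wrist.
  3. For the third I moved the right finger to the wall side without letting the flap close, and the tin dropped in.
- **Last checks, passed:**
  - In both cameras the green flap and yellow paddle are back within about 0.3 px of where they started.
  - The networks no longer find the tin on the sill or the table.
  - A finger swept across the opening met no resistance.
  - The pot, trowel and saucer show at their starting pixels within about 2 px.
  - The force on the arm is about zero.
- **Checks that disagreed or were incomplete:**
  - The top camera's box for the misting bottle moved about 7 px, probably because the parked arm hid part of it. In the side view it moved no more than about 1 px.
  - The saucer was never found in the side view, so only the top view covers it.
  - The flap angle was only estimated from the finger position and the pictures, never measured. While the tin was at the edge I estimate it stayed above 0.6 rad.

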